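# Put the calibration fluids away in the roll-shutter keeper

### The arm

A 6-joint arm with a two-finger parallel gripper is mounted at the origin on the work surface. World frame = base frame: x ahead of the robot, y to its left, z up, the work surface at z = 0. Lengths are in m, angles in rad, forces in N, time in s.
With the tool pointing down it reaches from about 0.375 to 0.975 m from the base axis. Payload 3.8 kg.
Tool frame: the origin (TCP) lies between the finger pads; the fingertips stand arm.tips_ahead ahead of it and the grasp point (between the pads) lies 11 mm behind it (arm.tips_ahead is the distance from the TCP to the fingertips, in m); z points along the fingers, y is the direction in which the jaws open and shut (so a half turn about z gives the same grasp; the last joint's range is limited). The gripper opens to 85 mm and grips with 20 to 120 N. Pads are 22 mm wide; open, the fingers measure 114 mm over their backs; the gripper's body (76 mm by 85 mm) begins 54 mm behind the grasp point. The pads swing forward as they close: fully open they stand 13 mm farther back than shut.
Start: joints at [1.283, 0.264, 1.604, -0, 1.274, -0.037], TCP at [0.168, 0.654, 0.239] pointing down, gripper open.
Joint ranges: [-2.63, 2.63], [-0.94, 2.18], [0.31, 2.57], [-1.31, 4.45], [0, 2.66], [-2.55, 2.55]. Speed limits (rad/s): [2.57, 2.57, 3.14, 3.14, 3.14, 3.14].

### API

Orientations are given as a unit quaternion [x, y, z, w].
In Python, from workcell import arm, capture gives the robot as it stands. The module is installed in compiled form; this text tells all that it offers.
- The arm moves only by the tool jog_arm, never from a script. Its argument "rows" is a list of rows, each a list of 5 numbers: the opening, from 0 (shut) to 1 (fully open), then the shift along the tool's x, y, z scaled (see below), then the turn about the tool's z scaled (see below). A call has exactly 8 rows; each row shifts and turns the pose as measured when the row begins, along the tool's axes as they then stand; what a row does not reach is not made up. The controller multiplies each number of a shift by 0.025 m and each number of a turn by pi rad. A row lasts 1/8 s, in which the tool goes at most 62.5 mm and 10.7 degrees, less where a joint would pass 70% of its speed; a pose out of reach is approached as far as the arm can. A call with a number of a shift or a turn outside -1 to 1 is refused whole. A call with a gripper value outside its range is refused whole. The fingers move at their own pace and stop on an object; "squeeze" is the grip in N (left out, the last holds). Time passes only in rows, so rows that do not move let the fingers close, or fill a call up. It gives the time, the measured TCP pose, the force and the opening at its end, in the units of the state.
- arm.sense(): the state, without advancing time (a new reading comes with each control period).
- capture(name): name is "side" or "top" or "wrist"; returns a dict with "pixels" (480x640x3 uint8, red, green, blue), "fx", "fy", "cx", "cy" (pixels), "distortion" ([k1, k2, p1, p2, k3] as OpenCV has them; the pictures are not rectified), "rvec" (rotation vector, rad) and "tvec" (3), from world to camera coordinates, as OpenCV has them; the wrist camera has in their place "T_tool_cam" (4x4, takes a point from camera to tool coordinates, whose origin is the TCP and whose axes are the flange's). Camera axes: x right, y down, z forward; pixel columns grow to the right and rows downward; lengths in m; the calibration is good to about 2 mm. A picture is of the moment at which its call begins: read the wrist's pose just before it. There is no depth.
- arm.hand_in(): hands the job in, once; it reports no verdict.
The state is a dict: "t": time; "joint_positions": joint angles; "qvel": joint speeds; "joint_efforts": joint torques, N m; "tool_pos": TCP position; "tool_rot": TCP orientation; "contact_force": force on the tool from outside, world axes, zero at the start; "torque": the same for the moment, N m; "width": finger opening in m.
Only numpy, scipy, OpenCV 4.12 (cv2) and the standard library are available. Lean on these libraries where they do the work, as an engineer would, in place of code of your own. Each camera call takes 0.05 s, during which the arm holds its last target.

### The job

Put the pH calibration bottles away from the light: roll the keeper's shutter fully open and stand every bottle upright in the tray on the worktop, red caps on the tray's red side and green caps on its green side. Then slide the loaded tray, handle last, under the runner lips of the keeper until it is fully home against the back stop, and roll the shutter fully shut. Leave the two glass beakers and the electrode where they are.

Things in the scene. Friction and masses are not known exactly. Their poses are not given: they have to be found in the camera images.
- keeper: fixed white housing with half-round cheeks, 284 mm deep (x), 186 wide (y), 162 high. Origin: on the worktop under its centre; its mouth faces its own -x, z up. No floor: the tray slides on the worktop. A runner along x at each side: inner face at y = +-84.5 mm, with an inward lip (y beyond +-72.5 mm, 9.5 mm above the worktop) under which the tray's base edges slide; a back stop at x = +117 mm
- keeper_mouth (a point): front end of the runners, midway between them, on the worktop (keeper x = -140 mm). From here guides flare outward from y = +-84.5 mm to about +-96 mm, 30 mm farther out (x = -170 mm)
- keeper_home (a point): point of the keeper (x = +22 mm, y = 0, on the worktop) where the tray's origin lies when the tray is home against the back stop, the tray's x axis along the keeper's x
- shutter (a joint): curved slatted shutter, turning about a level axis parallel to the keeper's y, 20 mm above the keeper's origin; outer radius 135 mm, inner 129. In rad: 0 = shut (covers the mouth), 1.4 = fully open (rolled up and back under the rear shell). Starts shut or a little ajar; friction holds it where it is left; 2 to 5 N at the handle moves it
- shutter_handle (a point): middle of the shutter's orange bar handle: round, 9 mm thick, 84 mm long, parallel to the keeper's y, 50 mm off the slats on a post at each end. It is 185 mm from the shutter's axis: in the keeper frame x = -185 cos(a), z = 20 + 185 sin(a) mm, with a = 0.244 rad + joint value
- tray: loose white tray, base 190 (x) x 158 (y) x 4 mm, about 300 g. Origin: centre of the underside, z up. Low walls at x = +-93 and y = +-64 mm (4 mm thick, top at 21 mm) and a centre rib along x (6 mm wide, top at 19 mm) make a red lane (+y side) and a green lane (-y side). The base sticks out 13 mm beyond the side walls as edges for the runners. The +x end goes into the keeper first
- red_lane (a point): centre of the floor of the tray's red lane (tray y = +32.5 mm, 4 mm above the underside). The lane is 182 mm long (tray x), 59 mm wide and takes three bottles in a row, e.g. at x = -57, 0 and +57 mm
- green_lane (a point): centre of the floor of the tray's green lane (tray y = -32.5 mm, 4 mm above the underside). The lane is 182 mm long (tray x), 59 mm wide and takes three bottles in a row, e.g. at x = -57, 0 and +57 mm
- tray_handle (a point): middle of the tray's steel loop handle at the tray's -x end: a round level bar 9 mm thick and 68 mm long parallel to the tray's y, at tray x = -123 mm, 45 mm above the underside, 28 mm clear of the end of the base
- red1: loose square red-capped 50 ml bottle, upright on the worktop: white body 40 x 40 mm and 46 mm tall (a red-tinted foot), round red screw cap 28 mm across from 51 to 76 mm above the underside; 76 mm tall, about 70 g. Origin: centre of the underside, z up. May be absent
- red2: loose square red-capped 50 ml bottle, upright on the worktop: white body 40 x 40 mm and 46 mm tall (a red-tinted foot), round red screw cap 28 mm across from 51 to 76 mm above the underside; 76 mm tall, about 70 g. Origin: centre of the underside, z up. May be absent
- red3: loose square red-capped 50 ml bottle, upright on the worktop: white body 40 x 40 mm and 46 mm tall (a red-tinted foot), round red screw cap 28 mm across from 51 to 76 mm above the underside; 76 mm tall, about 70 g. Origin: centre of the underside, z up. May be absent
- green1: loose square green-capped 50 ml bottle, upright on the worktop: white body 40 x 40 mm and 46 mm tall (a green-tinted foot), round green screw cap 28 mm across from 51 to 76 mm above the underside; 76 mm tall, about 70 g. Origin: centre of the underside, z up. May be absent
- green2: loose square green-capped 50 ml bottle, upright on the worktop: white body 40 x 40 mm and 46 mm tall (a green-tinted foot), round green screw cap 28 mm across from 51 to 76 mm above the underside; 76 mm tall, about 70 g. Origin: centre of the underside, z up. May be absent
- green3: loose square green-capped 50 ml bottle, upright on the worktop: white body 40 x 40 mm and 46 mm tall (a green-tinted foot), round green screw cap 28 mm across from 51 to 76 mm above the underside; 76 mm tall, about 70 g. Origin: centre of the underside, z up. May be absent
- beaker_a: loose glass beaker, 72 mm across, 85 mm high, bystander. Origin: centre of the underside
- beaker_b: loose glass beaker, 72 mm across, 85 mm high, bystander. Origin: centre of the underside
- electrode: black pH electrode on a small grey rest, lying, 130 mm long, 30 mm wide, 26 mm high, bystander. Origin: middle of the rest's underside, long side along x
Mind the look-alikes: they are no part of the job. Leave any blue or orange look-alike of the red3 alone.

How it is judged:
On the way, in this order (a step that is already met when the one before it is completed fails the run):
1. the shutter is open and every bottle stands in its own colour's lane of the tray, which is still outside the keeper (value of joint shutter above 1.2 rad and x of tray in the frame of keeper below -0.15 m and x of red1 in the frame of tray between -0.085 and 0.085 m and y of red1 in the frame of tray between 0.012 and 0.053 m and z of red1 in the frame of tray between -0.004 and 0.012 m and angle between each of red1, red2, red3, green1, green2, green3's own z axis and vertical below 0.15 rad and x of red2 in the frame of tray between -0.085 and 0.085 m and y of red2 in the frame of tray between 0.012 and 0.053 m and z of red2 in the frame of tray between -0.004 and 0.012 m and x of red3 in the frame of tray between -0.085 and 0.085 m and y of red3 in the frame of tray between 0.012 and 0.053 m and z of red3 in the frame of tray between -0.004 and 0.012 m and x of green1 in the frame of tray between -0.085 and 0.085 m and y of green1 in the frame of tray between -0.053 and -0.012 m and z of green1 in the frame of tray between -0.004 and 0.012 m and x of green2 in the frame of tray between -0.085 and 0.085 m and y of green2 in the frame of tray between -0.053 and -0.012 m and z of green2 in the frame of tray between -0.004 and 0.012 m and x of green3 in the frame of tray between -0.085 and 0.085 m and y of green3 in the frame of tray between -0.053 and -0.012 m and z of green3 in the frame of tray between -0.004 and 0.012 m), for 0.2 s.
2. the loaded tray is fully home in the runners with the shutter still open (x of tray in the frame of keeper between 0.012 and 0.03 m and y of tray in the frame of keeper between -0.012 and 0.012 m and z of tray in the frame of keeper below 0.008 m and angle between the x axis of tray and the x axis of keeper, either way round below 0.08 rad and x of red1 in the frame of tray between -0.085 and 0.085 m and y of red1 in the frame of tray between 0.012 and 0.053 m and z of red1 in the frame of tray between -0.004 and 0.012 m and angle between each of red1, red2, red3, green1, green2, green3's own z axis and vertical below 0.15 rad and x of red2 in the frame of tray between -0.085 and 0.085 m and y of red2 in the frame of tray between 0.012 and 0.053 m and z of red2 in the frame of tray between -0.004 and 0.012 m and x of red3 in the frame of tray between -0.085 and 0.085 m and y of red3 in the frame of tray between 0.012 and 0.053 m and z of red3 in the frame of tray between -0.004 and 0.012 m and x of green1 in the frame of tray between -0.085 and 0.085 m and y of green1 in the frame of tray between -0.053 and -0.012 m and z of green1 in the frame of tray between -0.004 and 0.012 m and x of green2 in the frame of tray between -0.085 and 0.085 m and y of green2 in the frame of tray between -0.053 and -0.012 m and z of green2 in the frame of tray between -0.004 and 0.012 m and x of green3 in the frame of tray between -0.085 and 0.085 m and y of green3 in the frame of tray between -0.053 and -0.012 m and z of green3 in the frame of tray between -0.004 and 0.012 m and value of joint shutter above 0.9 rad), for 0.2 s.
At the end, for the whole second after the job is handed in: the tray is fully home (within 10 mm of the back stop, square within 0.08 rad), every bottle stands upright in the lane of its colour, and the shutter is shut to within 0.06 rad, all at rest (x of tray in the frame of keeper between 0.012 and 0.03 m and y of tray in the frame of keeper between -0.012 and 0.012 m and z of tray in the frame of keeper below 0.008 m and angle between the x axis of tray and the x axis of keeper, either way round below 0.08 rad and x of red1 in the frame of tray between -0.085 and 0.085 m and y of red1 in the frame of tray between 0.012 and 0.053 m and z of red1 in the frame of tray between -0.004 and 0.012 m and angle between each of red1, red2, red3, green1, green2, green3's own z axis and vertical below 0.15 rad and x of red2 in the frame of tray between -0.085 and 0.085 m and y of red2 in the frame of tray between 0.012 and 0.053 m and z of red2 in the frame of tray between -0.004 and 0.012 m and x of red3 in the frame of tray between -0.085 and 0.085 m and y of red3 in the frame of tray between 0.012 and 0.053 m and z of red3 in the frame of tray between -0.004 and 0.012 m and x of green1 in the frame of tray between -0.085 and 0.085 m and y of green1 in the frame of tray between -0.053 and -0.012 m and z of green1 in the frame of tray between -0.004 and 0.012 m and x of green2 in the frame of tray between -0.085 and 0.085 m and y of green2 in the frame of tray between -0.053 and -0.012 m and z of green2 in the frame of tray between -0.004 and 0.012 m and x of green3 in the frame of tray between -0.085 and 0.085 m and y of green3 in the frame of tray between -0.053 and -0.012 m and z of green3 in the frame of tray between -0.004 and 0.012 m and value of joint shutter below 0.06 rad and linear speed of tray below 0.02 m/s); the robot touches nothing.
It fails at once if a beaker or the electrode is pushed more than 30 mm away (distance of any of beaker_a, beaker_b, electrode from where it was at the start of the episode above 0.03 m).
Of red1, red2, red3, green1, green2, green3 only 3 to 5 are there at a start; the rules pass over those that are not, and their reading is None.
At some moment in a run one of red1, red2, red3, green1, green2, green3, tray may be knocked a few centimetres aside while the robot is not near it.
It also fails if it takes over 210 s, if anything falls off the work surface, if the arm or the gripper's body presses on something with over 40 N, if the wrist force passes 120 N, or if a joint passes its speed limit or range.

## Working session

There is one attempt and no reset: what is moved stays moved. The work goes in short steps, Python scripts to look and compute and a tool call to move; the robot and the scene stay as the last step left them, time stands still between calls to the robot, and variables do not carry over. Pictures are saved under pics/ and viewed, and the job is handed in when it is done.

Besides the shell and the picture viewer there is one more tool, called after ">>>" as name(argument=value, ...), one argument or row to a line, values as JSON. jog_arm: Moves the arm, as the interface text tells. Its arguments: {"type":"object","properties":{"rows":{"type":"array"},"squeeze":{"type":"number"}},"required":["rows"]}

```bash
mkdir -p pics; cat > h.py <<'E'
import numpy as np, cv2
from workcell import arm, capture
from scipy.spatial.transform import Rotation as R
def cam(name):
    s=arm.sense(); c=capture(name)
    K=np.array([[c['fx'],0,c['cx']],[0,c['fy'],c['cy']],[0,0,1.]]);D=np.array(c['distortion'])
    if name=='wrist':
        T=np.eye(4);T[:3,:3]=R.from_quat(s['tool_rot']).as_matrix();T[:3,3]=s['tool_pos']
        W=T@np.array(c['T_tool_cam']);Rc=W[:3,:3];o=W[:3,3]
    else:
        Rm=cv2.Rodrigues(np.array(c['rvec'],float))[0];Rc=Rm.T;o=-Rm.T@np.array(c['tvec'],float).ravel()
    return dict(px=c['pixels'],K=K,D=D,Rc=Rc,o=o)
def ray(c,uv,z):
    uv=np.array(uv,float).reshape(-1,1,2)
    n=cv2.undistortPoints(uv,c['K'],c['D']).reshape(-1,2)
    d=np.c_[n,np.ones(len(n))]@c['Rc'].T
    return c['o']+d*((z-c['o'][2])/d[:,2])[:,None]
def proj(c,P):
    P=np.array(P,float).reshape(-1,3)
    rv=cv2.Rodrigues(c['Rc'].T)[0];tv=-c['Rc'].T@c['o']
    return cv2.projectPoints(P,rv,tv,c['K'],c['D'])[0].reshape(-1,2)
def save(c,n): cv2.imwrite('pics/'+n,c['px'][:,:,::-1])
def blobs(c,lo,hi,amin=30):
    hsv=cv2.cvtColor(c['px'],cv2.COLOR_RGB2HSV)
    m=cv2.inRange(hsv,np.array(lo),np.array(hi)) if lo[0]<=hi[0] else cv2.inRange(hsv,np.array((0,)+lo[1:]),np.array(hi))|cv2.inRange(hsv,np.array(lo),np.array((180,)+hi[1:]))
    n,l,st,ce=cv2.connectedComponentsWithStats(m)
    return [(st[i],ce[i],l==i) for i in range(1,n) if st[i][4]>=amin]
E
python3 - <<'E'
from h import *
s=arm.sense();print(s, arm.tips_ahead)
for n in('top','side','wrist'):
    c=cam(n);save(c,n+'0.png');print(n,c['o'],c['Rc'].round(2).tolist(),c['K'][0,0],c['D'])
E
```

```text
{'t': 0.0, 'joint_positions': array([ 1.28309006e+00,  2.64761313e-01,  1.60537744e+00,  1.28022188e-06,
        1.27369213e+00, -3.68891130e-02]), 'qvel': array([-0.00182399,  0.0002862 ,  0.00113038, -0.00114056, -0.00083708,
        0.00037425]), 'joint_efforts': array([ 1.05589999e-03, -5.15114450e+01, -3.67306995e+01,  1.25639394e-04,
        1.30141043e-02,  1.01092365e-05]), 'tool_pos': array([0.16732408, 0.65319726, 0.23795465]), 'tool_rot': array([ 1.25080219e-01,  9.92146001e-01, -1.10430854e-03, -1.81437130e-04]), 'contact_force': array([-0.71469772,  0.31888515, -0.08186335]), 'torque': array([ 0.01059301,  0.01529711, -0.03307579]), 'width': 0.08543157454427744} 0.008
top [0.35715569 0.01941755 1.40046775] [[0.0, -0.99, 0.17], [-1.0, -0.01, -0.02], [0.02, -0.17, -0.99]] 579.1400017719355 [-0.15743312  0.          0.          0.          0.        ]
side [ 0.50694229 -0.97357296  0.81572941] [[1.0, -0.02, 0.06], [-0.06, -0.59, 0.8], [0.02, -0.8, -0.59]] 537.407163901977 [-0.01389381  0.          0.          0.          0.        ]
wrist [0.0950255  0.67188453 0.37325031] [[0.25, 0.93, 0.28], [0.97, -0.24, -0.07], [-0.0, 0.29, -0.96]] 410.48896325472356 [-0.02243932  0.          0.          0.          0.        ]
```

View pics/top0.png

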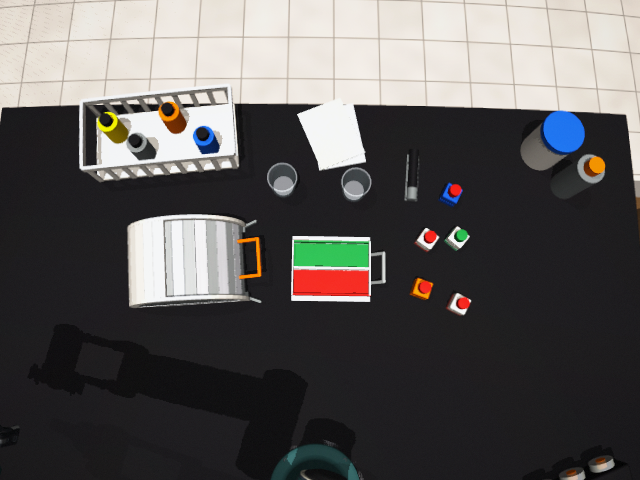

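View pics/side0.png

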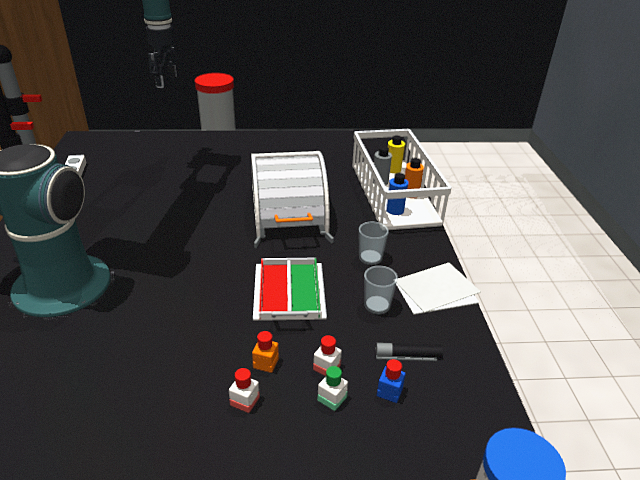

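View pics/wrist0.png

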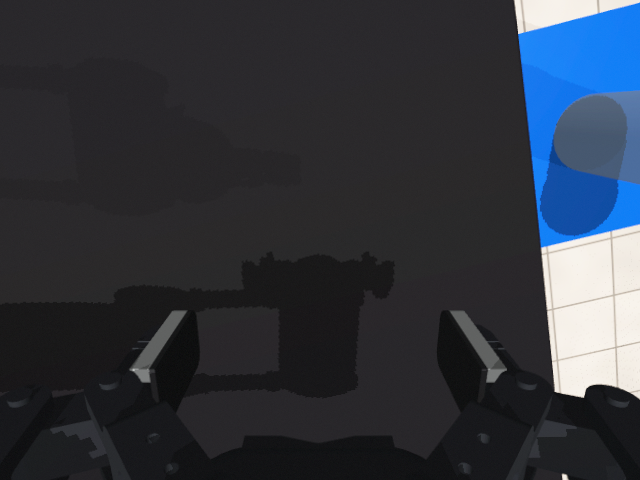

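```bash
cat > m.py <<'E'
from h import *
def caps(c,z=0.0635,side=False):
    out=[]
    for nm,lo,hi in(('red',(170,150,100),(8,255,255)),('green',(50,120,60),(80,255,255))):
        for st,ce,m in blobs(c,lo,hi,40):
            if st[4]<400: out.append((nm,ce.round(1),st[4],ray(c,ce,z)[0].round(4)))
    return out
E
python3 - <<'E'
from m import *
c=cam('top')
for x in caps(c,0.070): print(*x)
print('---side')
s=cam('side')
for x in caps(s,0.063): print(*x)
hsv=lambda lo,hi,a: blobs(c,lo,hi,a)
for lo,hi in(((170,150,100),(8,255,255)),((50,120,60),(80,255,255)),((9,180,150),(22,255,255))):
    for st,ce,m in hsv(lo,hi,150):
        if st[4]>1000 or lo[0]==9:
            r=cv2.minAreaRect(np.argwhere(m)[:,::-1].astype(np.float32))
            print(lo,st[4],st[:4],cv2.boxPoints(r).round(1).tolist(), ray(c,cv2.boxPoints(r),0.004 if lo[0]!=9 else .065).round(4).tolist())
E
```

```text
red [455.  189.4] 110 [ 0.7055 -0.3334  0.07  ]
red [430.  236.1] 112 [ 0.591  -0.2687  0.07  ]
red [424.7 286.7] 127 [ 0.4717 -0.2528  0.07  ]
red [463.2 302.8] 115 [ 0.434  -0.3432  0.07  ]
green [461.4 234.6] 108 [ 0.5953 -0.3444  0.07  ]
---side
red [31.3 97.5] 133 [-0.4112  1.0036  0.063 ]
red [ 21.1 125.4] 163 [-0.3546  0.752   0.063 ]
red [264.  339.5] 229 [ 0.4702 -0.2503  0.063 ]
red [327.7 343.9] 231 [ 0.5909 -0.2658  0.063 ]
red [393.2 368.6] 261 [ 0.7051 -0.3307  0.063 ]
red [319.1 369.2] 74 [ 0.5705 -0.3271  0.063 ]
red [242.3 377.4] 267 [ 0.4334 -0.3407  0.063 ]
red [242.2 404.8] 142 [ 0.4359 -0.3994  0.063 ]
green [333.4 375.4] 257 [ 0.5952 -0.3422  0.063 ]
(170, 150, 100) 1895 [293 270  76  26] [[293.0, 270.0], [368.0, 270.0], [368.0, 295.0], [293.0, 295.0]] [[0.5168, 0.0545, 0.004], [0.5178, -0.1278, 0.004], [0.457, -0.1272, 0.004], [0.4562, 0.0539, 0.004]]
(50, 120, 60) 1834 [294 240  75  27] [[293.6000061035156, 265.3999938964844], [294.0, 239.89999389648438], [368.0, 241.10000610351562], [367.6000061035156, 266.6000061035156]] [[0.5281, 0.0532, 0.004], [0.5908, 0.
[... 205 characters left out ...]
 124.0]] [[0.9096, 0.3975, 0.065], [0.9331, 0.3537, 0.065], [0.8895, 0.3305, 0.065], [0.8663, 0.3739, 0.065]]
(9, 180, 150) 207 [589 157  16  17] [[586.4000244140625, 160.8000030517578], [599.5999755859375, 154.1999969482422], [606.7999877929688, 168.60000610351562], [593.5999755859375, 175.1999969482422]] [[0.7881, -0.681, 0.065], [0.8069, -0.7197, 0.065], [0.7693, -0.7359, 0.065], [0.7508, -0.6972, 0.065]]
(9, 180, 150) 276 [237 237  24  42] [[236.8000030517578, 238.0], [258.6000061035156, 236.6999969482422], [260.79998779296875, 277.1000061035156], [239.10000610351562, 278.29998779296875]] [[0.5843, 0.1852, 0.065], [0.5875, 0.1343, 0.065], [0.4929, 0.1272, 0.065], [0.4897, 0.1776, 0.065]]
```

```bash
python3 - <<'E'
from h import *
c=cam('top');im=c['px'][190:320,120:480]
cv2.imwrite('pics/a1.png',cv2.resize(im,(800,290),interpolation=cv2.INTER_CUBIC)[:,:,::-1])
im=c['px'][170:330,390:490]
cv2.imwrite('pics/a2.png',cv2.resize(im,(375,600),interpolation=cv2.INTER_CUBIC)[:,:,::-1])
E
```

```text
(no output)
```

View pics/a1.png

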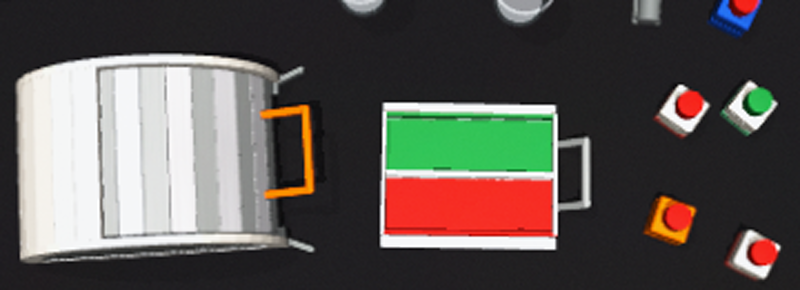

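View pics/a2.png

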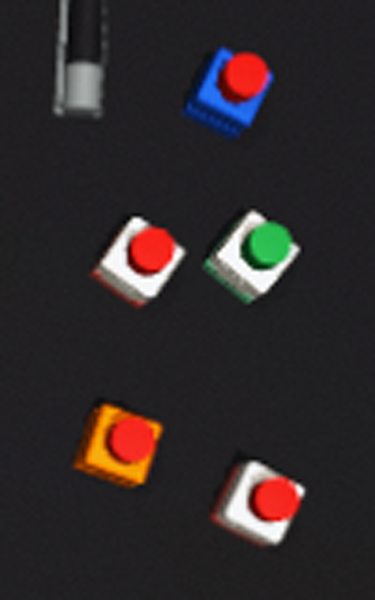

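```bash
cat >> m.py <<'E'
def tri(c1,u1,c2,u2):
    A=[];b=[]
    for c,u in((c1,u1),(c2,u2)):
        n=cv2.undistortPoints(np.array(u,float).reshape(-1,1,2),c['K'],c['D']).ravel()
        d=c['Rc']@np.array([n[0],n[1],1]);d/=np.linalg.norm(d)
        P=np.eye(3)-np.outer(d,d);A.append(P);b.append(P@c['o'])
    x=np.linalg.solve(A[0]+A[1],b[0]+b[1])
    return x,[np.linalg.norm(A[i]@x-b[i]) for i in(0,1)]
def plan(p,psi,n=8):
    "psi deg: angle of tool y in world"
    s=arm.sense();Rm=R.from_quat(s['tool_rot']).as_matrix()
    cur=np.degrees(np.arctan2(Rm[1,1],Rm[0,1]))
    d=np.array(p)-s['tool_pos'];dps=(psi-cur+90)%180-90
    print('pos',s['tool_pos'].round(4),'psi',cur.round(2),'tilt',Rm[:,2].round(3),'w',round(s['width'],4),'t',round(s['t'],2),'F',s['contact_force'].round(1))
    print('tool delta units total',(Rm.T@d/0.025).round(3),'turn units',(-dps/180).round(4))
    # rows rotate evenly
    out=[]
    for i in range(n):
        a=np.radians(cur+dps*i/n);X=np.array([-(-np.sin(-a)) if 0 else np.cos(a+np.pi/2),np.sin(a+np.pi/2),0]);Y=np.array([np.cos(a),np.sin(a),0])
        w=d/n/0.025
        out.append([round(float(w@X),3),round(float(w@Y),3),round(float(-w[2]),3),round(float(-dps/180/n),4)])
    for o in out: print(o)
E
python3 - <<'E'
from m import *
t=cam('top');s=cam('side')
for nm,c in(('top',t),('side',s)):
    for st,ce,m in blobs(c,(9,180,120),(22,255,255),100):
        print(nm,st,ce)
c=s;im=c['px'][140:330,220:360];cv2.imwrite('pics/a3.png',cv2.resize(im,(440,600),interpolation=cv2.INTER_CUBIC)[:,:,::-1])
# white body rects of bottles, yaw
hsv=cv2.cvtColor(t['px'],cv2.COLOR_RGB2HSV)
for p in((.591,-.268),(.434,-.342),(.5953,-.343)):
    u=proj(t,[[p[0],p[1],.048]])[0]
    r=22;x0,y0=int(u[0])-r,int(u[1])-r
    sub=hsv[y0:y0+2*r,x0:x0+2*r]
    m=(((sub[:,:,2]>110)).astype(np.uint8))
    n,l,stt,ce=cv2.connectedComponentsWithStats(m);i=l[r,r]
    cn=np.argwhere(l==i)[:,::-1]+[x0,y0]
    w=ray(t,cn,.048)[:,:2]
    rect=cv2.minAreaRect((w*1000).astype(np.float32));print(p,rect)
print(np.degrees(0))
plan([.54,.05,.2],94.3)
E
```

```text
top [158 102  22  21 195] [169.36410256 113.01025641]
top [589 157  16  17 212] [596.64622642 164.61792453]
top [237 237  24  42 284] [252.73943662 257.08802817]
top [410 278  21  21 170] [419.4        289.92352941]
side [405 163  19  26 326] [413.58895706 175.85582822]
side [275 213  38   9 130] [293.42307692 218.66153846]
side [252 341  26  31 506] [264.12252964 357.09090909]
(0.591, -0.268) ((587.8294067382812, -265.8623352050781), (41.055416107177734, 49.47141647338867), 55.152679443359375)
(0.434, -0.342) ((433.04046630859375, -339.1914978027344), (45.771949768066406, 43.9913215637207), 63.455387115478516)
(0.5953, -0.343) ((592.1473388671875, -340.969482421875), (40.471824645996094, 52.25856399536133), 47.30736541748047)
0.0
pos [0.1675 0.6538 0.2391] psi 75.63 tilt [-0. -0. -1.] w 0.0857 t 0.4 F [-0.3  0.3  0.1]
tool delta units total [-20.429 -19.697   1.569] turn units -0.1037
[-2.554, -2.462, 0.195, -0.013]
[-2.451, -2.564, 0.195, -0.013]
[-2.345, -2.662, 0.195, -0.013]
[-2.234, -2.755, 0.195, -0.013]
[-2.12, -2.844, 0.195, -0.013]
[-2.003, -2.928, 0.195, -0.013]
[-1.882, -3.007, 0.195, -0.013]
[-1.758, -3.081, 0.195, -0.013]
```

View pics/a3.png

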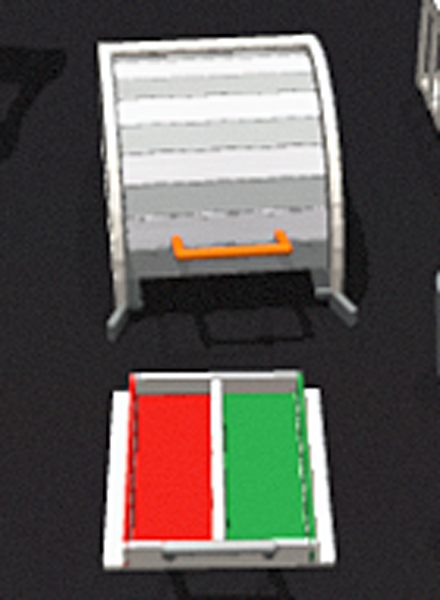

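>>> jog_arm(
  rows=[
    [1,-0.85,-0.85,0,-0.013],
    [1,-0.85,-0.85,0,-0.013],
    [1,-0.85,-0.85,0,-0.013],
    [1,-0.8,-0.9,0,-0.013],
    [1,-0.8,-0.9,0,-0.013],
    [1,-0.8,-0.9,0,-0.013],
    [1,-0.7,-1,0,-0.013],
    [1,-0.7,-1,0,-0.013],
  ],
)

```text
t: 1.4
tool_pos: [0.3098, 0.4531, 0.2396]
tool_rot: [-0.045, 0.999, 0.001, 0.001]
contact_force: [0.8, -0.5, 0.9]
width: 0.0853
```

```bash
python3 - <<'E'
from m import *
t=cam('top');s=cam('side')
print(tri(t,(259.5,257),s,(294.5,218.5)))
plan([.54,.06,.25],94.3,16)
E
```

```text
(array([0.53788231, 0.12938598, 0.08769948]), [np.float64(0.001247230611802503), np.float64(0.0012472306118023857)])
pos [0.3107 0.452  0.2396] psi 95.0 tilt [ 0.002  0.001 -1.   ] w 0.0851 t 1.5 F [-0.5  0.6  0.8]
tool delta units total [ -7.771 -16.419  -0.416] turn units 0.0039
[-0.486, -1.026, -0.026, 0.0002]
[-0.486, -1.026, -0.026, 0.0002]
[-0.487, -1.025, -0.026, 0.0002]
[-0.488, -1.025, -0.026, 0.0002]
[-0.489, -1.025, -0.026, 0.0002]
[-0.49, -1.024, -0.026, 0.0002]
[-0.49, -1.024, -0.026, 0.0002]
[-0.491, -1.024, -0.026, 0.0002]
[-0.492, -1.023, -0.026, 0.0002]
[-0.493, -1.023, -0.026, 0.0002]
[-0.493, -1.022, -0.026, 0.0002]
[-0.494, -1.022, -0.026, 0.0002]
[-0.495, -1.022, -0.026, 0.0002]
[-0.496, -1.021, -0.026, 0.0002]
[-0.497, -1.021, -0.026, 0.0002]
[-0.497, -1.021, -0.026, 0.0002]
```

>>> jog_arm(
  rows=[
    [1,-0.5,-1,0,0],
    [1,-0.5,-1,0,0],
    [1,-0.5,-1,0,0],
    [1,-0.5,-1,0,0],
    [1,-0.5,-1,0,0],
    [1,-0.5,-1,0,0],
    [1,-0.5,-1,0,0],
    [1,-0.5,-1,0,0],
  ],
)

```text
t: 2.5
tool_pos: [0.4289, 0.2623, 0.2408]
tool_rot: [-0.044, 0.999, 0.004, 0.002]
contact_force: [0.6, 0.7, -0.3]
width: 0.0855
```

>>> jog_arm(
  rows=[
    [0.6,-0.4,-1,0,0],
    [0.6,-0.4,-1,0,0],
    [0.6,-0.4,-1,0,0],
    [0.6,-0.4,-1,0,0],
    [0.6,-0.4,-1,0,0],
    [0.6,-0.4,-1,0,0],
    [0.6,-0.4,-1,0,0],
    [0.6,0,0,0,0],
  ],
)

```text
t: 3.5
tool_pos: [0.5178, 0.0933, 0.2412]
tool_rot: [-0.042, 0.999, 0.006, 0.004]
contact_force: [0.6, -0.5, -1.4]
width: 0.0512
```

```bash
python3 - <<'E'
from m import *
w=cam('wrist');save(w,'w1.png')
plan([.538,.129,.25],94.3)
E
```

```text
pos [0.5173 0.0941 0.2411] psi 94.88 tilt [ 0.006  0.013 -1.   ] w 0.0517 t 3.55 F [-0.6  0.   0.1]
tool delta units total [-0.945  1.326 -0.332] turn units 0.0032
[-0.118, 0.165, -0.044, 0.0004]
[-0.118, 0.165, -0.044, 0.0004]
[-0.117, 0.165, -0.044, 0.0004]
[-0.117, 0.166, -0.044, 0.0004]
[-0.117, 0.166, -0.044, 0.0004]
[-0.117, 0.166, -0.044, 0.0004]
[-0.117, 0.166, -0.044, 0.0004]
[-0.116, 0.166, -0.044, 0.0004]
```

View pics/w1.png

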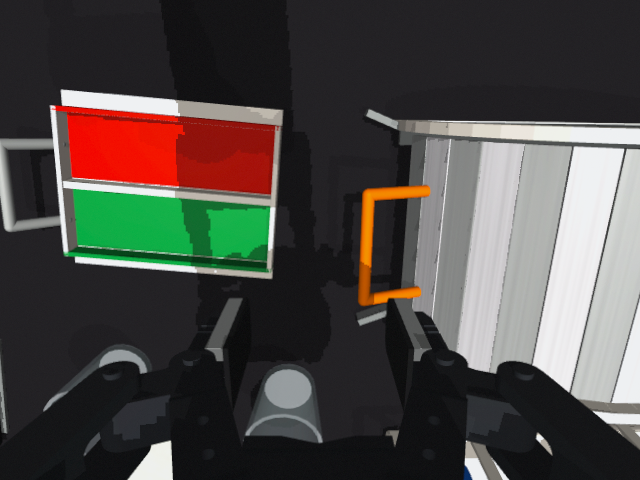

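```bash
python3 - <<'E'
from m import *
w=cam('wrist')
P=ray(w,[(368,191),(364.5,300)],.088);print(P)
d=P[0]-P[1];print('bar yaw (keeper y)',np.degrees(np.arctan2(d[1],d[0]))-90, np.linalg.norm(d),P.mean(0))
for z in(0,.01,.02):
  G=ray(w,[(367,113),(359,322)],z);d=G[0]-G[1];print(z,G.round(4).tolist(),np.degrees(np.arctan2(d[1],d[0]))-90,np.linalg.norm(d))
hsv=cv2.cvtColor(w['px'],cv2.COLOR_RGB2HSV)
for lo,hi in(((170,150,60),(8,255,255)),((50,120,40),(80,255,255))):
    for st,ce,m in blobs(w,lo,hi,2000):
        r=cv2.minAreaRect(ray(w,np.argwhere(m)[:,::-1],.004)[:,:2].astype(np.float32)*1000);print(r)
E
```

```text
[[0.49299036 0.12950602 0.088     ]
 [0.5777279  0.13695575 0.088     ]]
bar yaw (keeper y) -264.97573605936816 0.08506438284230884 [0.53535913 0.13323088 0.088     ]
0 [[0.4397, 0.1338, 0.0], [0.6443, 0.1498, 0.0]] -265.50915848280954 0.20522387696751146
0.01 [[0.4398, 0.1325, 0.01], [0.639, 0.1481, 0.01]] -265.50915848280954 0.19976241619443932
0.02 [[0.4399, 0.1312, 0.02], [0.6336, 0.1464, 0.02]] -265.50915848280954 0.19430095542136727
((486.6993408203125, -42.573760986328125), (200.4547576904297, 61.94448471069336), 89.40560913085938)
((555.6411743164062, -38.57538604736328), (180.84393310546875, 54.199031829833984), 89.22195434570312)
```

```bash
python3 - <<'E'
from m import *
plan([.536,.131,.150],94.7)
E
```

```text
pos [0.517  0.0945 0.2411] psi 94.93 tilt [ 0.006  0.013 -1.   ] w 0.0513 t 3.6 F [-0.7 -0.2 -0.1]
tool delta units total [-0.857  1.345  3.666] turn units 0.0013
[-0.11, 0.174, 0.455, 0.0002]
[-0.11, 0.174, 0.455, 0.0002]
[-0.11, 0.174, 0.455, 0.0002]
[-0.11, 0.174, 0.455, 0.0002]
[-0.11, 0.174, 0.455, 0.0002]
[-0.11, 0.174, 0.455, 0.0002]
[-0.11, 0.174, 0.455, 0.0002]
[-0.11, 0.174, 0.455, 0.0002]
```

>>> jog_arm(
  rows=[
    [0.5,-0.3,0.5,0.4,0],
    [0.5,-0.3,0.5,0.4,0],
    [0.5,-0.25,0.35,0.4,0],
    [0.5,0,0,0.5,0],
    [0.5,0,0,0.5,0],
    [0.5,0,0,0.5,0],
    [0.5,0,0,0.5,0],
    [0.5,0,0,0.4,0],
  ],
  squeeze=20,
)

```text
t: 4.6
tool_pos: [0.5353, 0.1367, 0.1445]
tool_rot: [-0.045, 0.999, 0.007, 0.002]
contact_force: [-0.7, -0.5, -0.4]
width: 0.0428
```

```bash
python3 - <<'E'
from m import *
w=cam('wrist');save(w,'w2.png')
plan([.536,.131,.077],94.7)
E
```

```text
pos [0.5343 0.1365 0.143 ] psi 95.13 tilt [ 0.002  0.013 -1.   ] w 0.0425 t 4.65 F [-0.2 -0.  -0.5]
tool delta units total [-0.042 -0.26   2.638] turn units 0.0024
[-0.006, -0.028, 0.33, 0.0003]
[-0.006, -0.028, 0.33, 0.0003]
[-0.006, -0.028, 0.33, 0.0003]
[-0.006, -0.028, 0.33, 0.0003]
[-0.006, -0.028, 0.33, 0.0003]
[-0.006, -0.028, 0.33, 0.0003]
[-0.006, -0.028, 0.33, 0.0003]
[-0.006, -0.028, 0.33, 0.0003]
```

View pics/w2.png

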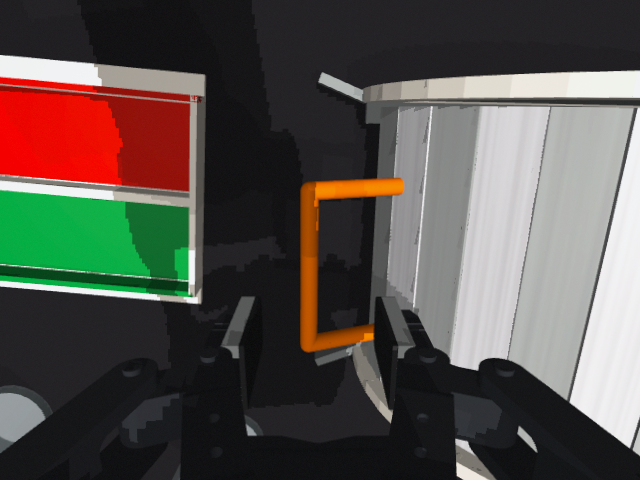

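>>> jog_arm(
  rows=[
    [0.5,0,-0.1,0.4,0.001],
    [0.5,0,-0.1,0.4,0.001],
    [0.5,0,0,0.4,0],
    [0.5,0,0,0.4,0],
    [0.5,0,0,0.4,0],
    [0.5,0,0,0.4,0],
    [0.5,0,0,0.2,0],
    [0.5,0,0,0,0],
  ],
)

```text
t: 5.65
tool_pos: [0.5353, 0.1319, 0.0736]
tool_rot: [-0.041, 0.999, 0.006, 0.001]
contact_force: [0.7, 0.1, -0.2]
width: 0.0427
```

```bash
python3 - <<'E'
from m import *
w=cam('wrist');save(w,'w3.png')
plan([.536,.131,.077],94.7)
E
```

```text
pos [0.5355 0.1319 0.0739] psi 94.71 tilt [ 0.003  0.013 -1.   ] w 0.0431 t 5.7 F [-0.2  0.9  0.8]
tool delta units total [-0.017 -0.036 -0.125] turn units 0.0001
[-0.002, -0.005, -0.016, 0.0]
[-0.002, -0.005, -0.016, 0.0]
[-0.002, -0.005, -0.016, 0.0]
[-0.002, -0.005, -0.016, 0.0]
[-0.002, -0.005, -0.016, 0.0]
[-0.002, -0.005, -0.016, 0.0]
[-0.002, -0.005, -0.016, 0.0]
[-0.002, -0.005, -0.016, 0.0]
```

View pics/w3.png

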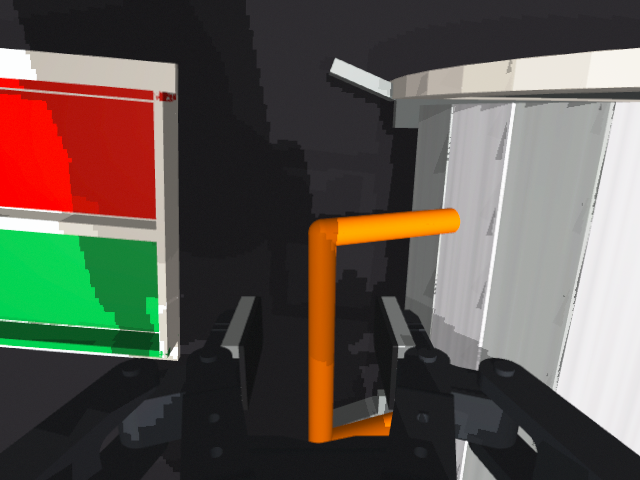

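>>> jog_arm(
  rows=[
    [0,0,0,0,0],
    [0,0,0,0,0],
    [0,0,0,0,0],
    [0,0,0,0,0],
    [0,0,0,0,0],
    [0,0,0,0,0],
    [0,0,0,0,0],
    [0,0,0,0,0],
  ],
  squeeze=30,
)

```text
t: 6.7
tool_pos: [0.536, 0.1329, 0.0746]
tool_rot: [-0.041, 0.999, 0.007, 0.003]
contact_force: [0.8, 0.8, -1.9]
width: 0.008
```

```bash
cat > arc.py <<'E'
from m import *
import sys
def arc(a0,a1,n,r=.185):
    th=np.linspace(a0,a1,n+1)
    x=-r*np.cos(th);z=r*np.sin(th)
    for i in range(n): print('y %.3f z %.3f'%((x[i+1]-x[i])/.025,-(z[i+1]-z[i])/.025),end=' | ')
    print()
E
python3 - <<'E'
from arc import *
s=arm.sense();print(s['tool_pos'],s['width'],s['contact_force'],s['torque'])
arc(.37,.79,8);arc(.79,1.22,8);arc(1.22,1.65,8)
E
```

```text
[0.53603775 0.1329157  0.07456488] 0.007970337349593857 [ 0.81327801  0.76216397 -1.94103111] [ 0.04292882 -0.07981618 -0.03155206]
y 0.150 z -0.358 | y 0.169 z -0.350 | y 0.187 z -0.341 | y 0.204 z -0.330 | y 0.221 z -0.319 | y 0.238 z -0.307 | y 0.254 z -0.294 | y 0.269 z -0.281 | 
y 0.290 z -0.272 | y 0.304 z -0.256 | y 0.317 z -0.240 | y 0.330 z -0.222 | y 0.341 z -0.204 | y 0.352 z -0.185 | y 0.361 z -0.166 | y 0.370 z -0.147 | 
y 0.377 z -0.127 | y 0.383 z -0.106 | y 0.388 z -0.085 | y 0.392 z -0.064 | y 0.395 z -0.043 | y 0.397 z -0.022 | y 0.398 z -0.001 | y 0.397 z 0.021 |
```

>>> jog_arm(
  rows=[
    [0,0,0.15,-0.36,0],
    [0,0,0.17,-0.35,0],
    [0,0,0.19,-0.34,0],
    [0,0,0.2,-0.33,0],
    [0,0,0.22,-0.32,0],
    [0,0,0.24,-0.31,0],
    [0,0,0.25,-0.29,0],
    [0,0,0.27,-0.28,0],
  ],
)

```text
t: 7.7
tool_pos: [0.5328, 0.1754, 0.1442]
tool_rot: [-0.041, 0.999, 0.006, 0.003]
contact_force: [2.0, -1.3, -2.5]
width: 0.008
```

```bash
python3 - <<'E'
from arc import *
s=arm.sense();print(s['tool_pos'],s['width'],s['contact_force'],s['torque'])
w=cam('wrist');save(w,'w4.png')
z=s['tool_pos'][2]+.013-.02;print('a',np.arcsin(z/.185))
E
```

```text
[0.53276123 0.17535164 0.14423529] 0.007997250635218457 [ 1.96972086 -1.329747   -2.54357599] [-0.35679831 -0.41121969 -0.06805855]
a 0.8357688910906748
```

View pics/w4.png

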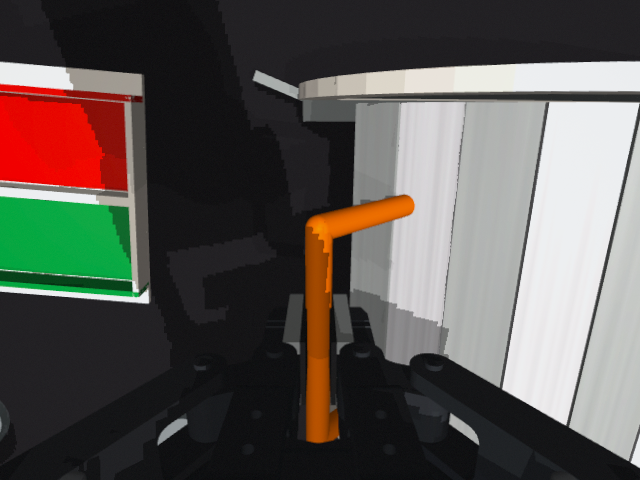

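>>> jog_arm(
  rows=[
    [0,0,0.29,-0.27,0],
    [0,0,0.3,-0.26,0],
    [0,0,0.32,-0.24,0],
    [0,0,0.33,-0.22,0],
    [0,0,0.34,-0.2,0],
    [0,0,0.35,-0.19,0],
    [0,0,0.36,-0.17,0],
    [0,0,0.37,-0.15,0],
  ],
)

```text
t: 8.75
tool_pos: [0.5273, 0.2466, 0.1913]
tool_rot: [-0.041, 0.999, 0.007, 0.004]
contact_force: [3.9, 0.3, -6.7]
width: 0.0072
```

```bash
python3 - <<'E'
from arc import *
s=arm.sense();print(s['tool_pos'],s['width'],s['contact_force'],s['torque'])
E
```

```text
[0.52728199 0.24662008 0.19129618] 0.007216268798453628 [ 3.88272236  0.31716923 -6.69484105] [-0.2184871  -0.66014347 -0.05817093]
```

>>> jog_arm(
  rows=[
    [0,-0.01,0.38,-0.05,0],
    [0,-0.01,0.38,-0.04,0],
    [0,-0.01,0.39,0,0],
    [0,-0.01,0.39,0,0],
    [0,-0.01,0.39,0,0],
    [0,-0.01,0.4,0,0],
    [0,-0.01,0.4,0,0],
    [0,-0.01,0.4,0.02,0],
  ],
)

```text
t: 9.75
tool_pos: [0.5216, 0.321, 0.1997]
tool_rot: [-0.042, 0.999, -0.003, 0.003]
contact_force: [1.0, -48.2, 21.4]
width: 0.0077
```

```bash
python3 - <<'E'
from arc import *
s=arm.sense();print(s['tool_pos'],s['width'],s['contact_force'],s['torque'])
c=cam('side');save(c,'s2.png')
E
```

```text
[0.52159682 0.32102323 0.19969255] 0.0076965859179709585 [  1.01102313 -48.17385333  21.3562002 ] [-7.76387963 -0.14812687 -0.0902327 ]
```

View pics/s2.png

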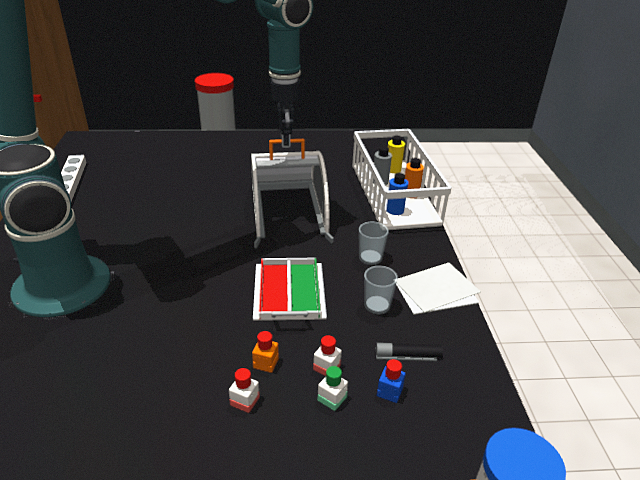

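>>> jog_arm(
  rows=[
    [0,0,-0.15,0,0],
    [0.4,0,0,0,0],
    [0.4,0,0,0,0],
    [0.4,0,0,0,0],
    [0.4,0,0,-0.6,0],
    [0.4,0,0,-1,0],
    [0.4,0,0,-1,0],
    [0.4,0,0,0,0],
  ],
)

```text
t: 10.8
tool_pos: [0.5209, 0.3207, 0.2674]
tool_rot: [-0.042, 0.999, -0.001, 0.002]
contact_force: [-0.2, -1.0, -0.3]
width: 0.0341
```

```bash
python3 - <<'E'
from arc import *
w=cam('wrist');save(w,'w5.png')
c=cam('top');save(c,'t2.png')
for x in caps(c,.07): print(*x)
plan([.434,-.342,.25],63-90,24)
E
```

```text
red [455.1 189.4] 111 [ 0.7054 -0.3334  0.07  ]
red [430.  236.1] 112 [ 0.591  -0.2687  0.07  ]
red [424.7 286.7] 127 [ 0.4717 -0.2528  0.07  ]
red [463.2 302.8] 115 [ 0.434  -0.3432  0.07  ]
green [461.3 234.6] 109 [ 0.5951 -0.3443  0.07  ]
pos [0.5195 0.3198 0.2643] psi 94.86 tilt [-0.    -0.005 -1.   ] w 0.0343 t 10.9 F [0.2 0.3 0.6]
tool delta units total [  5.65  -26.084   0.706] turn units -0.323
[0.235, -1.087, 0.024, -0.0135]
[0.281, -1.076, 0.024, -0.0135]
[0.326, -1.063, 0.024, -0.0135]
[0.371, -1.048, 0.024, -0.0135]
[0.415, -1.032, 0.024, -0.0135]
[0.458, -1.013, 0.024, -0.0135]
[0.501, -0.993, 0.024, -0.0135]
[0.542, -0.971, 0.024, -0.0135]
[0.583, -0.947, 0.024, -0.0135]
[0.622, -0.922, 0.024, -0.0135]
[0.661, -0.895, 0.024, -0.0135]
[0.698, -0.866, 0.024, -0.0135]
[0.734, -0.836, 0.024, -0.0135]
[0.769, -0.804, 0.024, -0.0135]
[0.802, -0.771, 0.024, -0.0135]
[0.834, -0.736, 0.024, -0.0135]
[0.864, -0.7, 0.024, -0.0135]
[0.893, -0.663, 0.024, -0.0135]
[0.92, -0.625, 0.024, -0.0135]
[0.946, -0.585, 0.024, -0.0135]
[0.97, -0.545, 0.024, -0.0135]
[0.992, -0.503, 0.024, -0.0135]
[1.012, -0.461, 0.024, -0.0135]
[1.031, -0.418, 0.024, -0.0135]
```

View pics/w5.png

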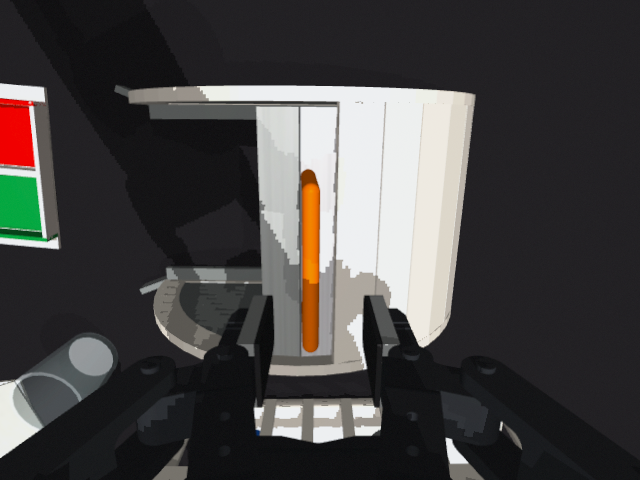

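View pics/t2.png

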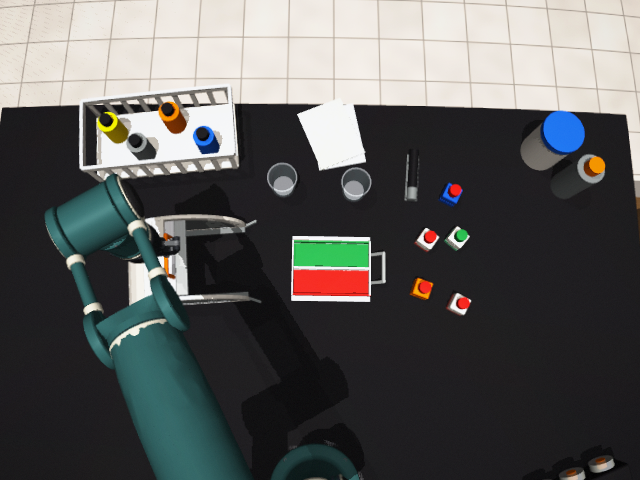

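>>> jog_arm(
  rows=[
    [0.7,0.05,-1,0,0],
    [0.7,0.05,-1,0,0],
    [0.7,0.05,-1,0,0],
    [0.7,0.05,-1,0,0],
    [0.7,0.05,-1,0,0],
    [0.7,0.05,-1,0,0],
    [0.7,0.05,-1,0,0],
    [0.7,0.05,-1,0,0],
  ],
)

```text
t: 11.9
tool_pos: [0.5191, 0.1039, 0.2542]
tool_rot: [-0.043, 0.999, -0.007, -0.01]
contact_force: [-0.2, 0.7, -0.4]
width: 0.0597
```

>>> jog_arm(
  rows=[
    [0.7,0.05,-1,0,0.02],
    [0.7,0.1,-1,0,0.02],
    [0.7,0.1,-1,0,0.02],
    [0.7,0.1,-1,0,0.02],
    [0.7,0.2,-1,0,0.02],
    [0.7,0.2,-1,0,0.02],
    [0.7,0.2,-1,0,0.02],
    [0.7,0.2,-1,0,0.02],
  ],
)

```text
t: 12.9
tool_pos: [0.4498, -0.1014, 0.2479]
tool_rot: [0.218, 0.976, -0.013, -0.017]
contact_force: [0.6, -0.5, 0.3]
width: 0.0596
```

```bash
python3 - <<'E'
from arc import *
plan([.434,-.342,.22],65.6)
E
```

```text
pos [ 0.4498 -0.1014  0.2479] psi 64.86 tilt [-0.039 -0.018 -0.999] w 0.0596 t 12.9 F [ 0.6 -0.5  0.3]
tool delta units total [-3.555 -8.937  1.315] turn units -0.0041
[-0.44, -1.122, 0.139, -0.0005]
[-0.438, -1.123, 0.139, -0.0005]
[-0.436, -1.124, 0.139, -0.0005]
[-0.434, -1.125, 0.139, -0.0005]
[-0.432, -1.125, 0.139, -0.0005]
[-0.431, -1.126, 0.139, -0.0005]
[-0.429, -1.127, 0.139, -0.0005]
[-0.427, -1.127, 0.139, -0.0005]
```

>>> jog_arm(
  rows=[
    [0.7,-0.25,-0.6,0.1,0],
    [0.7,-0.25,-0.6,0.1,0],
    [0.7,-0.25,-0.6,0.1,0],
    [0.7,-0.25,-0.6,0.1,0],
    [0.7,-0.25,-0.6,0.1,0],
    [0.7,-0.25,-0.6,0.1,0],
    [0.7,-0.25,-0.6,0.1,0],
    [0.7,-0.25,-0.6,0.1,0],
  ],
)

```text
t: 13.9
tool_pos: [0.4412, -0.2408, 0.2268]
tool_rot: [0.217, 0.976, -0.013, -0.019]
contact_force: [-0.4, 1.2, 0.2]
width: 0.0599
```

>>> jog_arm(
  rows=[
    [0.7,-0.25,-0.6,0,0],
    [0.7,-0.25,-0.6,0,0],
    [0.7,-0.25,-0.6,0,0],
    [0.7,-0.25,-0.6,0,0],
    [0.7,-0.25,-0.6,0,0],
    [0.7,-0.25,-0.5,0,0],
    [0.7,0,0,0,0],
    [0.7,0,0,0,0],
  ],
)

```text
t: 14.9
tool_pos: [0.4378, -0.344, 0.2286]
tool_rot: [0.218, 0.976, -0.013, -0.019]
contact_force: [-0.2, -0.6, -0.6]
width: 0.0599
```

```bash
python3 - <<'E'
from arc import *
w=cam('wrist');save(w,'w6.png')
for x in caps(w,.07): print(*x)
plan([.434,-.342,.22],65.6)
E
```

```text
red [461.1 306.2] 298 [ 0.5395 -0.2754  0.07  ]
green [630.2 253.6] 252 [ 0.5519 -0.1466  0.07  ]
pos [ 0.4379 -0.3439  0.2286] psi 64.89 tilt [-0.042 -0.017 -0.999] w 0.0596 t 14.95 F [0.6 0.  0.2]
tool delta units total [0.162 0.017 0.35 ] turn units -0.004
[0.022, 0.001, 0.043, -0.0005]
[0.022, 0.001, 0.043, -0.0005]
[0.022, 0.001, 0.043, -0.0005]
[0.022, 0.001, 0.043, -0.0005]
[0.022, 0.001, 0.043, -0.0005]
[0.022, 0.001, 0.043, -0.0005]
[0.022, 0.001, 0.043, -0.0005]
[0.022, 0.001, 0.043, -0.0005]
```

View pics/w6.png

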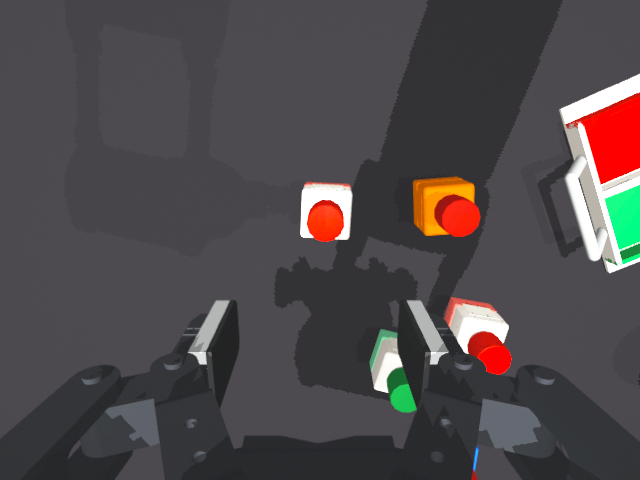

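```bash
cat >> m.py <<'E'
def wcaps(w,z=.066):
    for nm,lo,hi in(('red',(170,150,80),(8,255,255)),('green',(50,120,60),(80,255,255))):
        for st,ce,m in blobs(w,lo,hi,300):
            if st[4]<4000: print(nm,ce.round(1),st[4],ray(w,ce,z)[0].round(4))
E
python3 - <<'E'
from arc import *
w=cam('wrist');wcaps(w)
P=ray(w,[(304,185),(349,185),(300,240),(352,240)],.046);print(P.round(4), P.mean(0))
for a,b in((0,2),(1,3)):
    d=P[a]-P[b];print(np.degrees(np.arctan2(d[1],d[0]))%90)
E
```

```text
red [614.6 137.6] 3677 [ 0.4657 -0.1329  0.066 ]
red [457.2 215.4] 1459 [ 0.472  -0.2526  0.066 ]
red [325.1 220.6] 1199 [ 0.4346 -0.3429  0.066 ]
red [489.9 352.1] 1241 [ 0.5895 -0.2676  0.066 ]
green [625.1 216.1] 1586 [ 0.5241 -0.1406  0.066 ]
green [400.3 391.5] 888 [ 0.5942 -0.3475  0.066 ]
[[ 0.4057 -0.348   0.046 ]
 [ 0.4206 -0.3162  0.046 ]
 [ 0.4445 -0.3703  0.046 ]
 [ 0.4621 -0.3321  0.046 ]] [ 0.43322231 -0.34164087  0.046     ]
60.09870013492221
68.99294052260538
```

```bash
python3 - <<'E'
from arc import *
plan([.434,-.342,.028],65.3)
E
```

```text
pos [ 0.4379 -0.3437  0.2287] psi 64.91 tilt [-0.042 -0.017 -0.999] w 0.0597 t 15.0 F [-0.2  0.6 -0.2]
tool delta units total [-0.079  0.265  8.023] turn units -0.0022
[0.021, -0.0, 1.003, -0.0003]
[0.021, -0.0, 1.003, -0.0003]
[0.021, -0.0, 1.003, -0.0003]
[0.021, -0.0, 1.003, -0.0003]
[0.021, -0.0, 1.003, -0.0003]
[0.021, -0.0, 1.003, -0.0003]
[0.021, -0.0, 1.003, -0.0003]
[0.021, -0.0, 1.003, -0.0003]
```

>>> jog_arm(
  rows=[
    [0.7,-0.01,0.03,0.5,0],
    [0.7,-0.01,0.03,0.7,0],
    [0.7,-0.01,0.03,0.7,0],
    [0.7,-0.01,0.03,0.7,0],
    [0.7,-0.01,0.03,0.7,0],
    [0.7,-0.01,0.03,0.6,0],
    [0.7,0,0.02,0.3,0],
    [0.7,0,0,0,0],
  ],
)

```text
t: 16.0
tool_pos: [0.4355, -0.339, 0.1137]
tool_rot: [0.217, 0.976, -0.012, -0.021]
contact_force: [-0.4, -0.0, -0.1]
width: 0.0596
```

```bash
python3 - <<'E'
from arc import *
plan([.434,-.342,.028],65.3)
w=cam('wrist');save(w,'w7.png')
E
```

```text
pos [ 0.4355 -0.339   0.1137] psi 65.01 tilt [-0.046 -0.014 -0.999] w 0.0596 t 16.0 F [-0.4 -0.  -0.1]
tool delta units total [-0.119 -0.025  3.427] turn units -0.0016
[0.0, -0.017, 0.428, -0.0002]
[0.0, -0.017, 0.428, -0.0002]
[0.0, -0.017, 0.428, -0.0002]
[0.0, -0.017, 0.428, -0.0002]
[0.0, -0.017, 0.428, -0.0002]
[0.0, -0.017, 0.428, -0.0002]
[0.0, -0.017, 0.428, -0.0002]
[0.0, -0.017, 0.428, -0.0002]
```

View pics/w7.png

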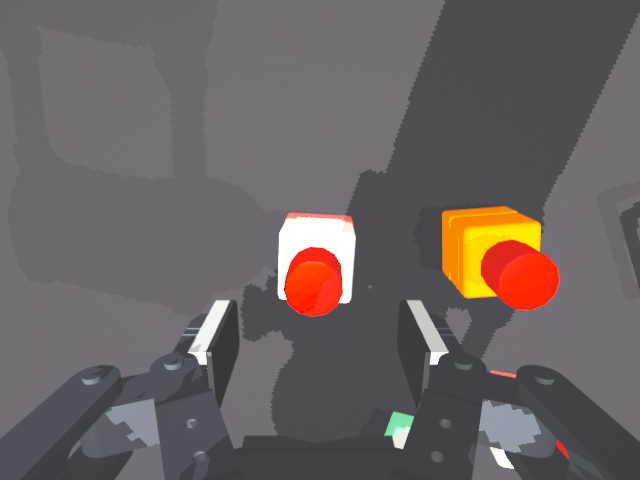

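Centred between the pads (cap at (313,283), pads 228/410). Descend and grip.

>>> jog_arm(
  rows=[
    [0.7,-0.01,-0.02,0.6,0],
    [0.7,-0.01,-0.02,0.6,0],
    [0.7,-0.02,-0.02,0.6,0],
    [0.7,-0.02,0,0.6,0],
    [0.7,-0.02,0,0.6,0],
    [0.7,-0.02,0,0.35,0],
    [0.7,0,0,0,0],
    [0,0,0,0,0],
  ],
  squeeze=40,
)

```text
t: 17.05
tool_pos: [0.4342, -0.3438, 0.0253]
tool_rot: [0.217, 0.976, -0.012, -0.02]
contact_force: [0.5, 2.4, 2.1]
width: 0.0429
```

>>> jog_arm(
  rows=[
    [0,0,0,0,0],
    [0,0,0,0,0],
    [0,0,0,0,0],
    [0,0,0,0,0],
    [0,0,0,0,0],
    [0,0,0,-0.1,0],
    [0,0,0,-0.3,0],
    [0,0,0,-0.3,0],
  ],
)

```text
t: 18.05
tool_pos: [0.4354, -0.3438, 0.0447]
tool_rot: [0.217, 0.976, -0.013, -0.019]
contact_force: [0.3, 0.4, -0.9]
width: 0.0395
```

```bash
sed -i "s/w=d\/n\/0.025/w=d\/n\/0.025; tt=Rm[:,2]/" m.py; python3 - <<'E'
from arc import *
plan([.490,-.085,.15],90)
w=cam('wrist');save(w,'w8.png')
E
```

```text
pos [ 0.4354 -0.3438  0.0447] psi 64.99 tilt [-0.043 -0.016 -0.999] w 0.0395 t 18.05 F [ 0.3  0.4 -0.9]
tool delta units total [ 2.541 10.159 -4.472] turn units -0.1389
[0.3, 1.288, -0.527, -0.0174]
[0.229, 1.302, -0.527, -0.0174]
[0.158, 1.313, -0.527, -0.0174]
[0.086, 1.32, -0.527, -0.0174]
[0.014, 1.322, -0.527, -0.0174]
[-0.058, 1.321, -0.527, -0.0174]
[-0.13, 1.316, -0.527, -0.0174]
[-0.202, 1.307, -0.527, -0.0174]
```

View pics/w8.png

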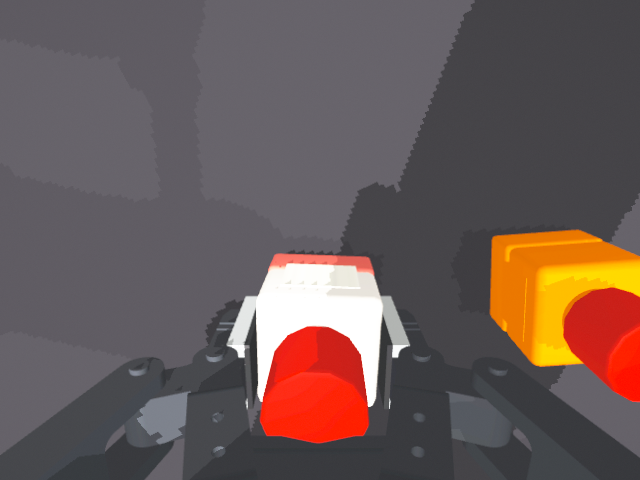

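>>> jog_arm(
  rows=[
    [0,0,0,-0.6,0],
    [0,0,0,-0.7,0],
    [0,0,0,-0.7,0],
    [0,0,0,-0.7,0],
    [0,0,0,-0.7,0],
    [0,0,0,-0.6,0],
    [0,0,0.2,-0.2,0],
    [0,0,0.4,0,0],
  ],
)

```text
t: 19.1
tool_pos: [0.4484, -0.3293, 0.1605]
tool_rot: [0.217, 0.976, -0.014, -0.016]
contact_force: [0.3, 0.0, -0.7]
width: 0.0396
```

>>> jog_arm(
  rows=[
    [0,0.2,0.6,0,-0.017],
    [0,0.15,0.65,0,-0.017],
    [0,0.1,0.65,0,-0.017],
    [0,0.05,0.65,0,-0.017],
    [0,0,0.65,0,-0.017],
    [0,0,0.65,0,-0.017],
    [0,0,0.65,0,-0.017],
    [0,0,0.65,0,-0.017],
  ],
)

```text
t: 20.1
tool_pos: [0.4665, -0.1893, 0.1544]
tool_rot: [-0.01, 1.0, -0.008, -0.021]
contact_force: [-0.2, 0.2, -1.8]
width: 0.0394
```

```bash
python3 - <<'E'
from arc import *
plan([.490,-.085,.12],90)
w=cam('wrist');save(w,'w9.png')
c=cam('top');save(c,'t3.png')
for x in caps(c,.07): print(*x)
for lo,hi in(((170,150,100),(8,255,255)),((50,120,60),(80,255,255))):
    for st,ce,m in blobs(c,lo,hi,1000):
            r=cv2.minAreaRect(np.argwhere(m)[:,::-1].astype(np.float32))
            print(ray(c,cv2.boxPoints(r),0.004).round(4).tolist())
E
```

```text
pos [ 0.4665 -0.1893  0.1544] psi 91.19 tilt [-0.041 -0.017 -0.999] w 0.0394 t 20.1 F [-0.2  0.2 -1.8]
tool delta units total [-1.079  4.172  1.265] turn units 0.0066
[-0.128, 0.519, 0.172, 0.0008]
[-0.127, 0.519, 0.172, 0.0008]
[-0.125, 0.52, 0.172, 0.0008]
[-0.124, 0.52, 0.172, 0.0008]
[-0.123, 0.52, 0.172, 0.0008]
[-0.121, 0.52, 0.172, 0.0008]
[-0.12, 0.521, 0.172, 0.0008]
[-0.119, 0.521, 0.172, 0.0008]
red [455.1 189.4] 111 [ 0.7054 -0.3334  0.07  ]
green [461.3 234.6] 109 [ 0.5951 -0.3443  0.07  ]
[[0.5168, 0.0545, 0.004], [0.5178, -0.1278, 0.004], [0.457, -0.1272, 0.004], [0.4562, 0.0539, 0.004]]
[[0.5281, 0.0532, 0.004], [0.5908, 0.0528, 0.004], [0.5891, -0.1285, 0.004], [0.5262, -0.1269, 0.004]]
```

View pics/w9.png

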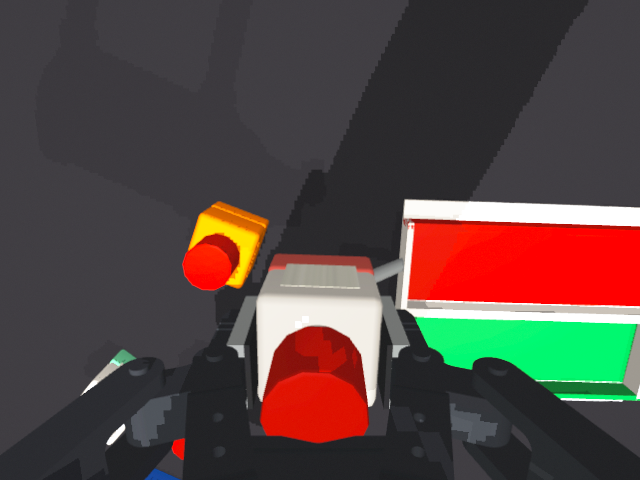

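>>> jog_arm(
  rows=[
    [0,-0.12,0.55,0,0],
    [0,-0.12,0.55,0.1,0],
    [0,-0.12,0.6,0.2,0.003],
    [0,-0.12,0.6,0.2,0.003],
    [0,-0.12,0.6,0.2,0],
    [0,-0.12,0.6,0.2,0],
    [0,-0.12,0.5,0.2,0],
    [0,0,0,0,0],
  ],
)

```text
t: 21.2
tool_pos: [0.4866, -0.0828, 0.1224]
tool_rot: [0.0, 1.0, -0.008, -0.021]
contact_force: [0.5, -0.3, -1.3]
width: 0.0396
```

```bash
python3 - <<'E'
from arc import *
plan([.488,-.082,.045],90)
w=cam('wrist');save(w,'w10.png')
E
```

```text
pos [ 0.4866 -0.0828  0.1224] psi 89.97 tilt [-0.042 -0.017 -0.999] w 0.0396 t 21.2 F [ 0.5 -0.3 -1.3]
tool delta units total [-0.185  0.086  3.091] turn units -0.0002
[-0.007, 0.004, 0.387, -0.0]
[-0.007, 0.004, 0.387, -0.0]
[-0.007, 0.004, 0.387, -0.0]
[-0.007, 0.004, 0.387, -0.0]
[-0.007, 0.004, 0.387, -0.0]
[-0.007, 0.004, 0.387, -0.0]
[-0.007, 0.004, 0.387, -0.0]
[-0.007, 0.004, 0.387, -0.0]
```

View pics/w10.png

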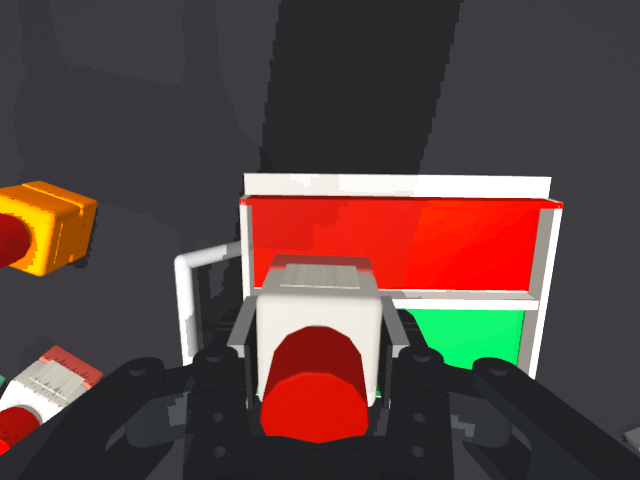

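>>> jog_arm(
  rows=[
    [0,-0.03,0.01,0.5,0],
    [0,-0.03,0.01,0.55,0],
    [0,-0.03,0.01,0.55,0],
    [0,-0.03,0.01,0.55,0],
    [0,-0.03,0.01,0.55,0],
    [0,-0.03,0.01,0.5,0],
    [0,-0.03,0.01,0.25,0],
    [0,0,0,0,0],
  ],
)

```text
t: 22.25
tool_pos: [0.4882, -0.0845, 0.0296]
tool_rot: [0.002, 1.0, -0.009, -0.021]
contact_force: [-1.3, 0.5, 0.7]
width: 0.0398
```

```bash
python3 - <<'E'
from arc import *
plan([.488,-.082,.03],90)
w=cam('wrist');save(w,'w11.png')
E
```

```text
pos [ 0.4882 -0.0845  0.0296] psi 89.84 tilt [-0.042 -0.017 -0.999] w 0.0398 t 22.25 F [-1.3  0.5  0.7]
tool delta units total [ 0.008  0.099 -0.018] turn units -0.0009
[0.001, 0.012, -0.002, -0.0001]
[0.001, 0.012, -0.002, -0.0001]
[0.001, 0.012, -0.002, -0.0001]
[0.001, 0.012, -0.002, -0.0001]
[0.001, 0.012, -0.002, -0.0001]
[0.001, 0.012, -0.002, -0.0001]
[0.001, 0.012, -0.002, -0.0001]
[0.001, 0.012, -0.002, -0.0001]
```

View pics/w11.png

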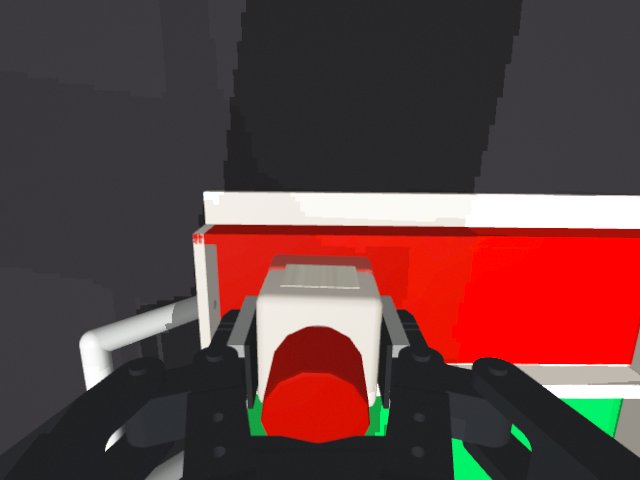

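Bottle sits in the red lane with clearance. Release and rise.

>>> jog_arm(
  rows=[
    [0.3,0,0,0,0],
    [0.62,0,0,0,0],
    [0.62,0,0,0,0],
    [0.62,0,0,0,0],
    [0.62,0,0,-0.4,0],
    [0.62,0,0,-0.6,0],
    [0.62,0,0,-0.7,0],
    [0.62,0,0,-0.7,0],
  ],
)

```text
t: 23.3
tool_pos: [0.4915, -0.0835, 0.0944]
tool_rot: [0.002, 1.0, -0.009, -0.02]
contact_force: [-0.0, 0.0, -0.7]
width: 0.0527
```

>>> jog_arm(
  rows=[
    [0.7,0,0,-0.7,0],
    [0.7,0,0,-0.7,0],
    [0.7,0,0,-0.7,0],
    [0.7,0,0,-0.7,0],
    [0.7,0,-0.4,0,0.02],
    [0.7,-0.2,-0.5,0,0.03],
    [0.7,-0.3,-0.5,0,0.03],
    [0.7,-0.4,-0.5,0,0.03],
  ],
)

```text
t: 24.3
tool_pos: [0.5136, -0.134, 0.1785]
tool_rot: [0.178, 0.984, -0.012, -0.012]
contact_force: [1.1, -0.7, -0.2]
width: 0.0597
```

```bash
python3 - <<'E'
from arc import *
plan([.590,-.268,.2],50)
c=cam('top');save(c,'t4.png')
for x in caps(c,.07): print(*x)
s=cam('side');save(s,'s4.png')
for x in caps(s,.07): print(*x)
E
```

```text
pos [ 0.5136 -0.134   0.1785] psi 69.53 tilt [-0.028 -0.02  -0.999] w 0.0597 t 24.3 F [ 1.1 -0.7 -0.2]
tool delta units total [-4.72  -3.976 -0.838] turn units 0.1085
[-0.592, -0.494, -0.107, 0.0136]
[-0.612, -0.468, -0.107, 0.0136]
[-0.632, -0.442, -0.107, 0.0136]
[-0.65, -0.415, -0.107, 0.0136]
[-0.667, -0.387, -0.107, 0.0136]
[-0.683, -0.358, -0.107, 0.0136]
[-0.698, -0.328, -0.107, 0.0136]
[-0.711, -0.298, -0.107, 0.0136]
red [455.1 189.4] 111 [ 0.7054 -0.3334  0.07  ]
red [365.1 284.8] 119 [ 0.4758 -0.1137  0.07  ]
green [461.3 234.6] 109 [ 0.5951 -0.3443  0.07  ]
red [28.8 97.7] 93 [-0.4111  0.9838  0.07  ]
red [ 21.1 125.4] 165 [-0.3467  0.7363  0.07  ]
red [264.1 339.7] 227 [ 0.4706 -0.2575  0.07  ]
red [327.7 344. ] 230 [ 0.5901 -0.2726  0.07  ]
red [393.2 368.5] 262 [ 0.7033 -0.3366  0.07  ]
red [319.1 369.3] 75 [ 0.5699 -0.3332  0.07  ]
green [333.4 375.4] 254 [ 0.5943 -0.348   0.07  ]
```

View pics/s4.png

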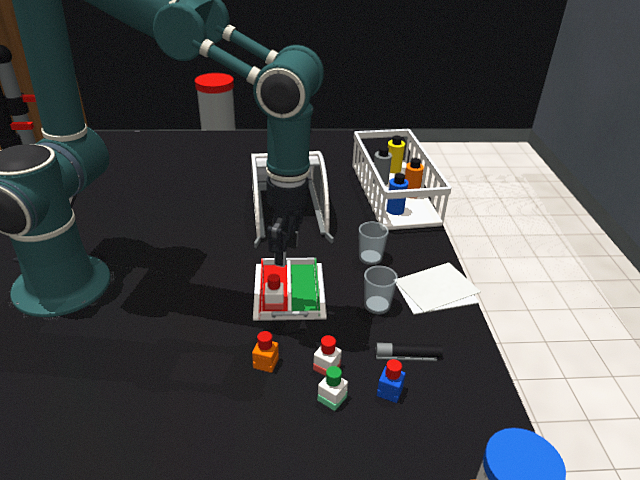

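>>> jog_arm(
  rows=[
    [0.7,-0.59,-0.5,-0.1,0.014],
    [0.7,-0.61,-0.47,-0.1,0.014],
    [0.7,-0.63,-0.44,-0.1,0.014],
    [0.7,-0.65,-0.41,-0.1,0.014],
    [0.7,-0.67,-0.39,-0.1,0.014],
    [0.7,-0.68,-0.36,-0.1,0.014],
    [0.7,-0.7,-0.33,-0.1,0.014],
    [0.7,-0.5,-0.2,0,0.01],
  ],
)

```text
t: 25.4
tool_pos: [0.5919, -0.2729, 0.1983]
tool_rot: [0.35, 0.937, -0.014, -0.009]
contact_force: [0.1, 0.8, 0.6]
width: 0.0598
```

>>> jog_arm(
  rows=[
    [0.7,0,0,0,0],
    [0.7,0,0,0,0],
    [0.7,0,0,0,0],
    [0.7,0,0,0,0],
    [0.7,0,0,0,0],
    [0.7,0,0,0,0],
    [0.7,0,0,0,0],
    [0.7,0,0,0,0],
  ],
)

```text
t: 26.4
tool_pos: [0.5912, -0.2719, 0.1977]
tool_rot: [0.35, 0.937, -0.014, -0.01]
contact_force: [0.1, 0.5, 0.1]
width: 0.06
```

```bash
python3 - <<'E'
from arc import *
plan([.590,-.268,.1],50)
w=cam('wrist');save(w,'w12.png');wcaps(w)
E
```

```text
pos [ 0.5912 -0.2719  0.1977] psi 49.07 tilt [-0.029 -0.019 -0.999] w 0.06 t 26.4 F [0.1 0.5 0.1]
tool delta units total [0.101 0.216 3.905] turn units -0.0052
[0.017, 0.011, 0.489, -0.0006]
[0.017, 0.011, 0.489, -0.0006]
[0.017, 0.011, 0.489, -0.0006]
[0.017, 0.011, 0.489, -0.0006]
[0.017, 0.011, 0.489, -0.0006]
[0.017, 0.011, 0.489, -0.0006]
[0.017, 0.011, 0.489, -0.0006]
[0.017, 0.011, 0.489, -0.0006]
red [220.2  67.4] 2082 [ 0.4706 -0.2527  0.066 ]
red [328.3 228.2] 1543 [ 0.591  -0.2688  0.066 ]
red [361.4 389.6] 1527 [ 0.7038 -0.3325  0.066 ]
green [522.9  39.5] 988 [ 0.5782 -0.1061  0.066 ]
green [252.6 297.4] 1493 [ 0.5946 -0.3432  0.066 ]
```

View pics/w12.png

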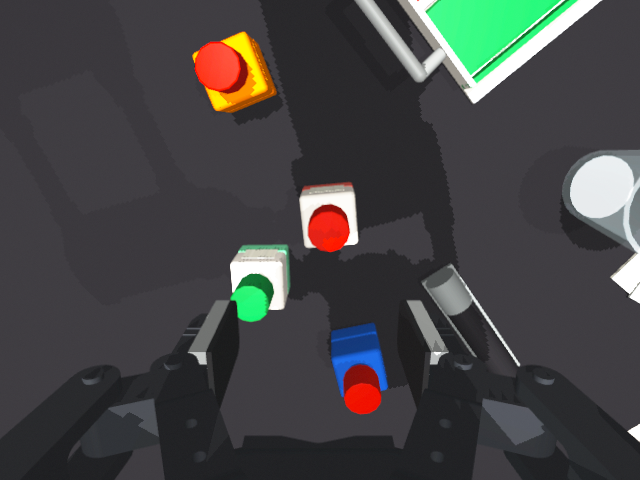

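>>> jog_arm(
  rows=[
    [0.62,0.04,0.03,0.5,-0.01],
    [0.62,0.04,0.03,0.5,-0.01],
    [0.62,0.04,0.03,0.5,0],
    [0.62,0.03,0.03,0.5,0],
    [0.62,0.02,0.03,0.5,0],
    [0.62,0.02,0.03,0.5,0],
    [0.62,0.02,0.03,0.4,0],
    [0.62,0,0,0,0],
  ],
)

```text
t: 27.45
tool_pos: [0.5861, -0.265, 0.1043]
tool_rot: [0.318, 0.948, -0.013, -0.013]
contact_force: [-0.2, -0.0, 1.9]
width: 0.0532
```

```bash
python3 - <<'E'
from arc import *
plan([.589,-.267,.028],52.6)
w=cam('wrist');save(w,'w13.png');wcaps(w)
E
```

```text
pos [ 0.5861 -0.265   0.1043] psi 52.93 tilt [-0.033 -0.017 -0.999] w 0.0532 t 27.45 F [-0.2 -0.   1.9]
tool delta units total [-0.187  0.109  3.046] turn units 0.0018
[-0.017, 0.001, 0.381, 0.0002]
[-0.017, 0.001, 0.381, 0.0002]
[-0.017, 0.001, 0.381, 0.0002]
[-0.017, 0.001, 0.381, 0.0002]
[-0.017, 0.001, 0.381, 0.0002]
[-0.017, 0.001, 0.381, 0.0002]
[-0.017, 0.001, 0.381, 0.0002]
[-0.017, 0.001, 0.381, 0.0002]
red [324.3 225.6] 309 [ 0.5642 -0.247   0.066 ]
red [321.5 298.3] 3667 [ 0.591  -0.2688  0.066 ]
green [589.6  60.8] 1707 [ 0.573 -0.124  0.066]
```

View pics/w13.png

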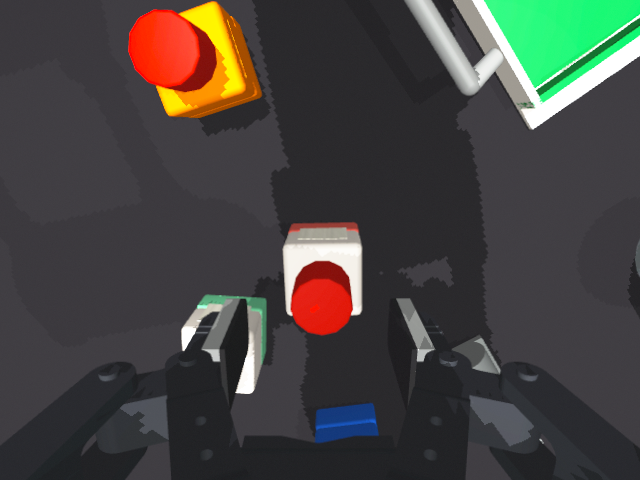

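>>> jog_arm(
  rows=[
    [0.62,-0.02,0.02,0.5,0],
    [0.62,-0.02,0.02,0.5,0],
    [0.62,-0.02,0.02,0.5,0],
    [0.62,-0.02,0.02,0.5,0],
    [0.62,-0.02,0.01,0.5,0],
    [0.62,-0.02,0,0.4,0],
    [0.62,-0.01,0,0.1,0],
    [0,0,0,0,0],
  ],
)

```text
t: 28.5
tool_pos: [0.5892, -0.2673, 0.0256]
tool_rot: [0.318, 0.948, -0.014, -0.011]
contact_force: [0.4, -0.3, 0.5]
width: 0.0394
```

>>> jog_arm(
  rows=[
    [0,0,0,0,0],
    [0,0,0,0,0],
    [0,0,0,0,0],
    [0,0,0,0,0],
    [0,0,0,0,0],
    [0,0,0,-0.1,0],
    [0,0,0,-0.4,0],
    [0,0,0,-0.6,0],
  ],
)

```text
t: 29.5
tool_pos: [0.5895, -0.2666, 0.0542]
tool_rot: [0.318, 0.948, -0.014, -0.012]
contact_force: [0.2, -0.9, -0.8]
width: 0.0397
```

>>> jog_arm(
  rows=[
    [0,0,0,-0.7,0],
    [0,0,0,-0.7,0],
    [0,0,0,-0.7,0],
    [0,0,0,-0.7,0],
    [0,0,0,-0.7,0],
    [0,0,0,-0.2,0],
    [0,0.3,0.3,0,0],
    [0,0.3,0.5,0,0],
  ],
)

```text
t: 30.5
tool_pos: [0.5943, -0.24, 0.1569]
tool_rot: [0.319, 0.948, -0.014, -0.009]
contact_force: [-0.3, 0.1, -0.7]
width: 0.0395
```

```bash
python3 - <<'E'
from arc import *
plan([.488,.01,.16],90,16)
w=cam('wrist');save(w,'w14.png')
E
```

```text
pos [ 0.5943 -0.24    0.1569] psi 52.82 tilt [-0.025 -0.021 -0.999] w 0.0395 t 30.5 F [-0.3  0.1 -0.7]
tool delta units total [ 9.432  5.391 -0.225] turn units -0.2066
[0.589, 0.337, -0.008, -0.0129]
[0.575, 0.361, -0.008, -0.0129]
[0.56, 0.384, -0.008, -0.0129]
[0.544, 0.406, -0.008, -0.0129]
[0.527, 0.428, -0.008, -0.0129]
[0.509, 0.449, -0.008, -0.0129]
[0.491, 0.469, -0.008, -0.0129]
[0.471, 0.489, -0.008, -0.0129]
[0.451, 0.508, -0.008, -0.0129]
[0.43, 0.526, -0.008, -0.0129]
[0.408, 0.543, -0.008, -0.0129]
[0.386, 0.559, -0.008, -0.0129]
[0.363, 0.574, -0.008, -0.0129]
[0.34, 0.588, -0.008, -0.0129]
[0.316, 0.601, -0.008, -0.0129]
[0.291, 0.614, -0.008, -0.0129]
```

View pics/w14.png

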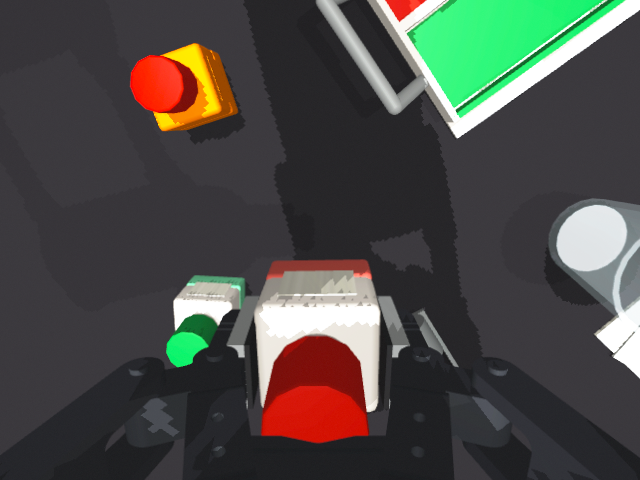

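>>> jog_arm(
  rows=[
    [0,0.59,0.34,0,-0.013],
    [0,0.57,0.36,0,-0.013],
    [0,0.56,0.38,0,-0.013],
    [0,0.54,0.41,0,-0.013],
    [0,0.53,0.43,0,-0.013],
    [0,0.51,0.45,0,-0.013],
    [0,0.49,0.47,0,-0.013],
    [0,0.47,0.49,0,-0.013],
  ],
)

```text
t: 31.55
tool_pos: [0.5349, -0.1035, 0.1541]
tool_rot: [0.148, 0.989, -0.011, -0.013]
contact_force: [0.9, 0.3, -1.8]
width: 0.0393
```

>>> jog_arm(
  rows=[
    [0,0.45,0.51,0,-0.013],
    [0,0.43,0.53,0,-0.013],
    [0,0.41,0.54,0,-0.013],
    [0,0.39,0.56,0,-0.013],
    [0,0.36,0.57,0,-0.013],
    [0,0.34,0.59,0,-0.013],
    [0,0.32,0.6,0,-0.013],
    [0,0,0,0,0],
  ],
)

```text
t: 32.55
tool_pos: [0.4801, 0.0128, 0.1537]
tool_rot: [-0.006, 1.0, -0.009, -0.014]
contact_force: [-1.0, -0.4, -1.0]
width: 0.0392
```

```bash
python3 - <<'E'
from arc import *
plan([.488,.008,.08],90,8)
w=cam('wrist');save(w,'w15.png')
E
```

```text
pos [0.4801 0.0128 0.1537] psi 90.67 tilt [-0.028 -0.017 -0.999] w 0.0392 t 32.55 F [-1.  -0.4 -1. ]
tool delta units total [-0.398 -0.147  2.942] turn units 0.0037
[-0.039, -0.025, 0.369, 0.0005]
[-0.039, -0.025, 0.369, 0.0005]
[-0.039, -0.025, 0.369, 0.0005]
[-0.04, -0.025, 0.369, 0.0005]
[-0.04, -0.024, 0.369, 0.0005]
[-0.04, -0.024, 0.369, 0.0005]
[-0.04, -0.024, 0.369, 0.0005]
[-0.04, -0.024, 0.369, 0.0005]
```

View pics/w15.png

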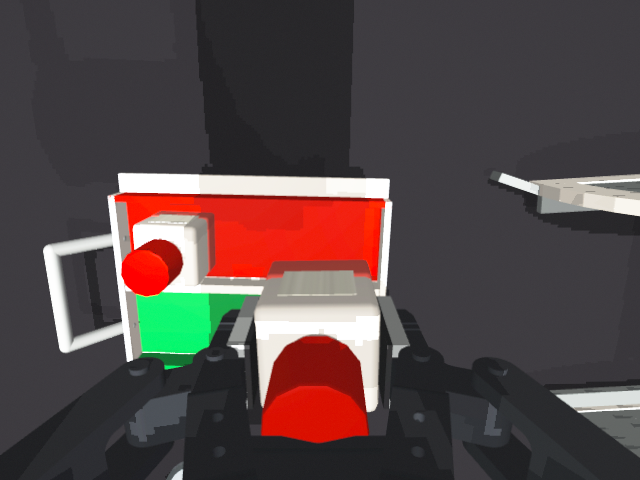

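>>> jog_arm(
  rows=[
    [0,-0.06,-0.03,0.4,0.003],
    [0,-0.06,-0.03,0.5,0],
    [0,-0.06,-0.03,0.5,0],
    [0,-0.05,-0.03,0.5,0],
    [0,-0.05,-0.03,0.4,0],
    [0,-0.05,-0.01,0.3,0],
    [0,0,0,0.2,0],
    [0,0,0,0,0],
  ],
)

```text
t: 33.6
tool_pos: [0.4872, 0.0051, 0.0773]
tool_rot: [0.001, 1.0, -0.009, -0.015]
contact_force: [0.0, 0.6, -0.5]
width: 0.0399
```

```bash
python3 - <<'E'
from arc import *
plan([.488,.008,.03],90,8)
w=cam('wrist');save(w,'w16.png')
E
```

```text
pos [0.4872 0.0051 0.0773] psi 89.9 tilt [-0.03  -0.018 -0.999] w 0.0399 t 33.6 F [ 0.   0.6 -0.5]
tool delta units total [-0.088  0.15   1.889] turn units -0.0006
[-0.004, 0.014, 0.237, -0.0001]
[-0.004, 0.014, 0.237, -0.0001]
[-0.004, 0.014, 0.237, -0.0001]
[-0.004, 0.014, 0.237, -0.0001]
[-0.004, 0.014, 0.237, -0.0001]
[-0.004, 0.014, 0.237, -0.0001]
[-0.004, 0.014, 0.237, -0.0001]
[-0.004, 0.014, 0.237, -0.0001]
```

View pics/w16.png

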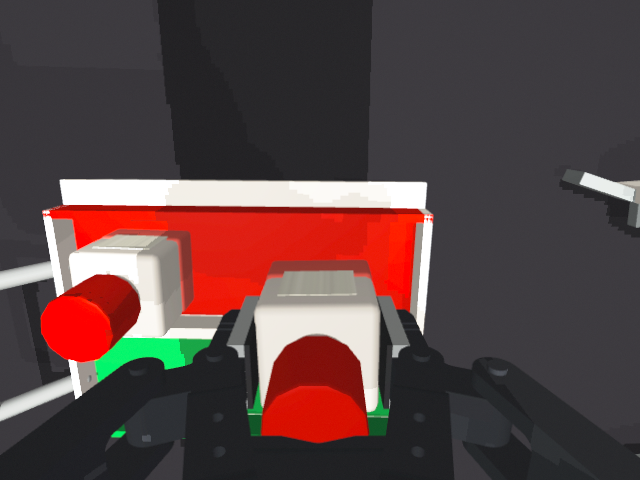

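>>> jog_arm(
  rows=[
    [0,-0.02,0.03,0.4,0],
    [0,-0.02,0.03,0.5,0],
    [0,-0.02,0.03,0.5,0],
    [0,-0.02,0.03,0.35,0],
    [0,-0.01,0.03,0.1,0],
    [0,0,0,0.02,0],
    [0,0,0,0,0],
    [0,0,0,0,0],
  ],
)

```text
t: 34.65
tool_pos: [0.4896, 0.0084, 0.0296]
tool_rot: [0.001, 1.0, -0.009, -0.014]
contact_force: [-0.7, 0.1, -0.7]
width: 0.0398
```

```bash
python3 - <<'E'
from arc import *
plan([.488,.008,.03],90,1)
E
```

```text
pos [0.4896 0.0084 0.0296] psi 89.93 tilt [-0.028 -0.019 -0.999] w 0.0398 t 34.65 F [-0.7  0.1 -0.7]
tool delta units total [ 0.063 -0.015 -0.015] turn units -0.0004
[0.062, -0.015, -0.017, -0.0004]
```

>>> jog_arm(
  rows=[
    [0.3,0,0,0,0],
    [0.62,0,0,0,0],
    [0.62,0,0,0,0],
    [0.62,0,0,0,0],
    [0.62,0,0,-0.4,0],
    [0.62,0,0,-0.6,0],
    [0.62,0,0,-0.7,0],
    [0.62,0,0,-0.7,0],
  ],
)

```text
t: 35.65
tool_pos: [0.4909, 0.0095, 0.0928]
tool_rot: [0.001, 1.0, -0.009, -0.014]
contact_force: [-0.3, -0.0, -0.0]
width: 0.0529
```

>>> jog_arm(
  rows=[
    [0.7,0,0,-0.7,0],
    [0.7,0,0,-0.7,0],
    [0.7,0,0,-0.7,0],
    [0.7,0,0,-0.7,0],
    [0.7,-0.1,-0.6,-0.3,0.02],
    [0.7,-0.2,-0.65,0,0.03],
    [0.7,-0.3,-0.65,0,0.03],
    [0.7,-0.4,-0.6,0,0.03],
  ],
)

```text
t: 36.65
tool_pos: [0.5132, -0.0585, 0.1834]
tool_rot: [0.181, 0.983, -0.011, -0.007]
contact_force: [0.4, -0.2, 0.2]
width: 0.0594
```

```bash
python3 - <<'E'
from arc import *
plan([.5945,-.344,.2],51,16)
c=cam('top')
for x in caps(c,.07): print(*x)
s=cam('side');save(s,'s5.png')
for x in caps(s,.07): print(*x)
E
```

```text
pos [ 0.5132 -0.0585  0.1834] psi 69.13 tilt [-0.017 -0.02  -1.   ] w 0.0594 t 36.65 F [ 0.4 -0.2  0.2]
tool delta units total [-7.104 -9.527 -0.49 ] turn units 0.1007
[-0.444, -0.595, -0.041, 0.0063]
[-0.456, -0.586, -0.041, 0.0063]
[-0.467, -0.577, -0.041, 0.0063]
[-0.479, -0.567, -0.041, 0.0063]
[-0.49, -0.558, -0.041, 0.0063]
[-0.501, -0.548, -0.041, 0.0063]
[-0.512, -0.538, -0.041, 0.0063]
[-0.522, -0.528, -0.041, 0.0063]
[-0.532, -0.517, -0.041, 0.0063]
[-0.543, -0.507, -0.041, 0.0063]
[-0.552, -0.496, -0.041, 0.0063]
[-0.562, -0.485, -0.041, 0.0063]
[-0.572, -0.473, -0.041, 0.0063]
[-0.581, -0.462, -0.041, 0.0063]
[-0.59, -0.45, -0.041, 0.0063]
[-0.599, -0.439, -0.041, 0.0063]
red [455.1 189.4] 111 [ 0.7054 -0.3334  0.07  ]
red [298.4 282.3] 278 [0.481 0.04  0.07 ]
red [352.6 279.1] 108 [ 0.489  -0.0848  0.07  ]
red [424.7 286.6] 127 [ 0.4718 -0.2528  0.07  ]
green [461.4 234.6] 108 [ 0.5953 -0.3444  0.07  ]
red [ 20.9 125.4] 162 [-0.3471  0.7357  0.07  ]
red [274.7 254.4] 152 [0.4903 0.0087 0.07  ]
red [264.1 339.7] 230 [ 0.4706 -0.2573  0.07  ]
red [393.2 368.6] 260 [ 0.7033 -0.3367  0.07  ]
green [333.3 375.2] 261 [ 0.5942 -0.3475  0.07  ]
```

View pics/s5.png

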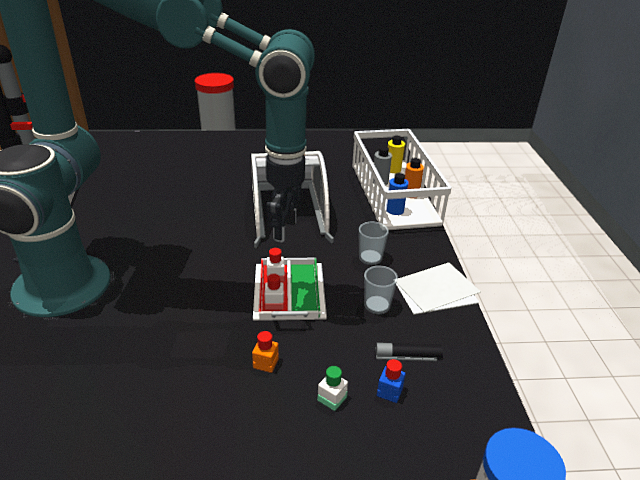

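Both reds stand in the red lane ((275,258) and (273,290)). Now the green.

>>> jog_arm(
  rows=[
    [0.65,-0.44,-0.6,-0.1,0.006],
    [0.65,-0.46,-0.59,-0.1,0.006],
    [0.65,-0.47,-0.58,-0.1,0.006],
    [0.65,-0.48,-0.57,0,0.006],
    [0.65,-0.49,-0.56,0,0.006],
    [0.65,-0.5,-0.55,0,0.006],
    [0.65,-0.51,-0.54,0,0.006],
    [0.65,-0.52,-0.53,0,0.006],
  ],
)

```text
t: 37.75
tool_pos: [0.5564, -0.2116, 0.1933]
tool_rot: [0.258, 0.966, -0.012, -0.006]
contact_force: [0.5, 0.5, 0.9]
width: 0.0557
```

>>> jog_arm(
  rows=[
    [0.65,-0.53,-0.52,0,0.006],
    [0.65,-0.54,-0.51,0,0.006],
    [0.65,-0.55,-0.5,0,0.006],
    [0.65,-0.56,-0.48,0,0.006],
    [0.65,-0.57,-0.47,0,0.006],
    [0.65,-0.58,-0.46,0,0.006],
    [0.65,-0.5,-0.4,0,0.006],
    [0.65,0,0,0,0],
  ],
)

```text
t: 38.75
tool_pos: [0.5933, -0.3443, 0.1948]
tool_rot: [0.326, 0.945, -0.012, -0.005]
contact_force: [-0.5, 0.3, -1.2]
width: 0.0557
```

```bash
python3 - <<'E'
from arc import *
plan([.5945,-.344,.1],51,8)
w=cam('wrist');save(w,'w17.png');wcaps(w)
E
```

```text
pos [ 0.5933 -0.3443  0.1948] psi 51.94 tilt [-0.018 -0.02  -1.   ] w 0.0557 t 38.75 F [-0.5  0.3 -1.2]
tool delta units total [-0.036  0.141  3.789] turn units 0.0052
[-0.004, 0.005, 0.474, 0.0007]
[-0.004, 0.005, 0.474, 0.0007]
[-0.004, 0.005, 0.474, 0.0007]
[-0.004, 0.005, 0.474, 0.0007]
[-0.004, 0.005, 0.474, 0.0007]
[-0.004, 0.005, 0.474, 0.0007]
[-0.004, 0.005, 0.474, 0.0007]
[-0.004, 0.005, 0.474, 0.0007]
green [324.1 232.1] 1392 [ 0.594  -0.3446  0.066 ]
```

View pics/w17.png

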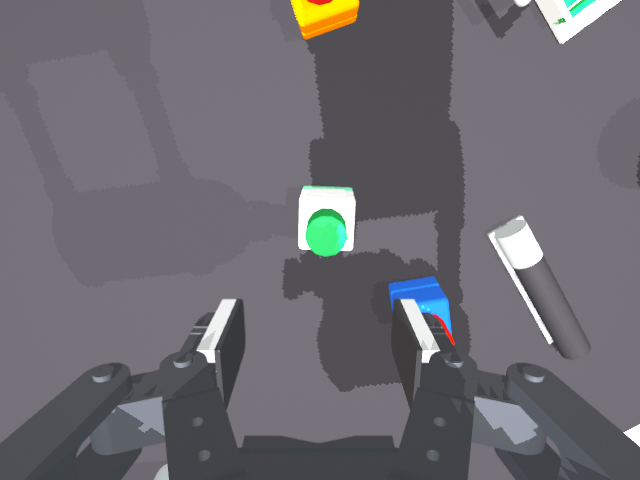

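>>> jog_arm(
  rows=[
    [0.62,0,0.02,0.5,0.005],
    [0.62,0,0.02,0.6,0],
    [0.62,0,0.02,0.6,0],
    [0.62,0,0.02,0.6,0],
    [0.62,0,0.02,0.6,0],
    [0.62,0,0.02,0.5,0],
    [0.62,0,0.02,0.3,0],
    [0.62,0,0,0,0],
  ],
)

```text
t: 39.8
tool_pos: [0.5919, -0.3393, 0.0931]
tool_rot: [0.333, 0.943, -0.012, -0.008]
contact_force: [0.7, 0.4, -0.9]
width: 0.0532
```

```bash
python3 - <<'E'
from arc import *
plan([.5940,-.344,.027],51,8)
w=cam('wrist');save(w,'w18.png');wcaps(w)
E
```

```text
pos [ 0.5919 -0.3393  0.0931] psi 51.14 tilt [-0.022 -0.017 -1.   ] w 0.0532 t 39.8 F [ 0.7  0.4 -0.9]
tool delta units total [-0.202 -0.023  2.645] turn units 0.0008
[-0.023, -0.012, 0.331, 0.0001]
[-0.023, -0.012, 0.331, 0.0001]
[-0.023, -0.012, 0.331, 0.0001]
[-0.023, -0.012, 0.331, 0.0001]
[-0.023, -0.012, 0.331, 0.0001]
[-0.023, -0.012, 0.331, 0.0001]
[-0.023, -0.012, 0.331, 0.0001]
[-0.023, -0.012, 0.331, 0.0001]
red [482.5 464. ] 1175 [ 0.7122 -0.3336  0.066 ]
```

View pics/w18.png

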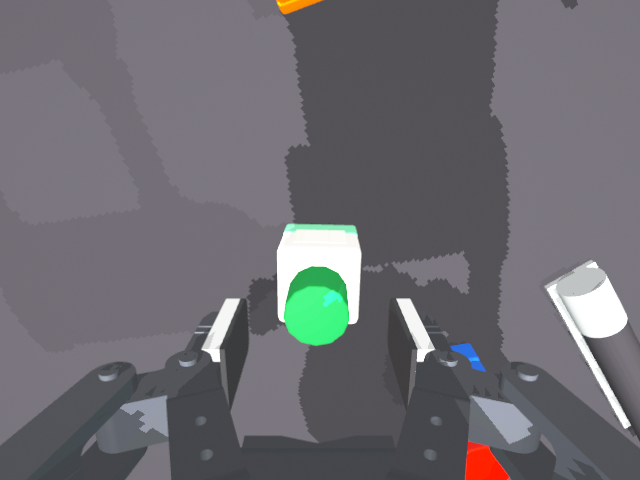

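>>> jog_arm(
  rows=[
    [0.62,-0.03,0,0.5,0],
    [0.62,-0.03,0,0.5,0],
    [0.62,-0.03,0,0.5,0],
    [0.62,-0.03,0,0.5,0],
    [0.62,-0.03,0,0.4,0],
    [0.62,-0.02,0,0.15,0],
    [0.62,0,0,0,0],
    [0,0,0,0,0],
  ],
)

```text
t: 40.85
tool_pos: [0.5955, -0.3443, 0.0269]
tool_rot: [0.333, 0.943, -0.012, -0.006]
contact_force: [0.9, 1.1, 0.7]
width: 0.0393
```

>>> jog_arm(
  rows=[
    [0,0,0,0,0],
    [0,0,0,0,0],
    [0,0,0,0,0],
    [0,0,0,0,0],
    [0,0,0,0,0],
    [0,0,0,-0.1,0],
    [0,0,0,-0.4,0],
    [0,0,0,-0.6,0],
  ],
)

```text
t: 41.85
tool_pos: [0.5953, -0.3433, 0.0553]
tool_rot: [0.333, 0.943, -0.012, -0.007]
contact_force: [-0.4, -0.0, -0.4]
width: 0.0397
```

>>> jog_arm(
  rows=[
    [0,0,0,-0.7,0],
    [0,0,0,-0.7,0],
    [0,0,0,-0.7,0],
    [0,0,0,-0.7,0],
    [0,0,0,-0.7,0],
    [0,0,0,-0.2,0],
    [0,0.3,0.3,0,0],
    [0,0.3,0.5,0,0],
  ],
)

```text
t: 42.85
tool_pos: [0.5997, -0.3171, 0.1582]
tool_rot: [0.334, 0.943, -0.012, -0.004]
contact_force: [0.4, -1.2, -0.9]
width: 0.0397
```

```bash
python3 - <<'E'
from arc import *
plan([.556,-.037,.16],90,16)
w=cam('wrist');save(w,'w19.png')
E
```

```text
pos [ 0.5997 -0.3171  0.1582] psi 51.03 tilt [-0.015 -0.021 -1.   ] w 0.0397 t 42.85 F [ 0.4 -1.2 -0.9]
tool delta units total [ 8.405  7.606 -0.277] turn units -0.2165
[0.525, 0.476, -0.004, -0.0135]
[0.505, 0.498, -0.004, -0.0135]
[0.483, 0.519, -0.004, -0.0135]
[0.461, 0.539, -0.004, -0.0135]
[0.437, 0.558, -0.004, -0.0135]
[0.413, 0.576, -0.004, -0.0135]
[0.388, 0.593, -0.004, -0.0135]
[0.363, 0.609, -0.004, -0.0135]
[0.337, 0.624, -0.004, -0.0135]
[0.31, 0.637, -0.004, -0.0135]
[0.282, 0.65, -0.004, -0.0135]
[0.255, 0.661, -0.004, -0.0135]
[0.226, 0.672, -0.004, -0.0135]
[0.197, 0.681, -0.004, -0.0135]
[0.168, 0.688, -0.004, -0.0135]
[0.139, 0.695, -0.004, -0.0135]
```

View pics/w19.png

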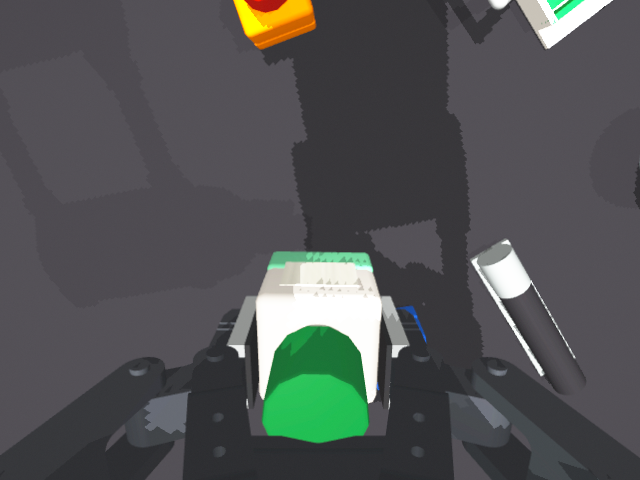

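>>> jog_arm(
  rows=[
    [0,0.53,0.48,0,-0.014],
    [0,0.5,0.5,0,-0.014],
    [0,0.48,0.52,0,-0.014],
    [0,0.46,0.54,0,-0.014],
    [0,0.44,0.56,0,-0.014],
    [0,0.41,0.58,0,-0.014],
    [0,0.39,0.59,0,-0.014],
    [0,0.36,0.61,0,-0.014],
  ],
)

```text
t: 43.9
tool_pos: [0.5732, -0.1635, 0.1539]
tool_rot: [0.15, 0.989, -0.01, -0.008]
contact_force: [-0.5, 0.6, -0.8]
width: 0.0395
```

>>> jog_arm(
  rows=[
    [0,0.34,0.62,0,-0.013],
    [0,0.31,0.64,0,-0.013],
    [0,0.28,0.65,0,-0.013],
    [0,0.25,0.66,0,-0.013],
    [0,0.22,0.67,0,-0.013],
    [0,0.2,0.68,0,-0.013],
    [0,0.17,0.69,0,-0.013],
    [0,0,0,0,0],
  ],
)

```text
t: 44.9
tool_pos: [0.547, -0.0321, 0.1523]
tool_rot: [-0.004, 1.0, -0.008, -0.009]
contact_force: [-0.3, 0.0, -0.3]
width: 0.0398
```

```bash
python3 - <<'E'
from arc import *
plan([.557,-.037,.085],90,8)
w=cam('wrist');save(w,'w20.png')
E
```

```text
pos [ 0.547  -0.0321  0.1523] psi 90.45 tilt [-0.018 -0.017 -1.   ] w 0.0398 t 44.9 F [-0.3  0.  -0.3]
tool delta units total [-0.447 -0.154  2.686] turn units 0.0025
[-0.05, -0.025, 0.336, 0.0003]
[-0.05, -0.025, 0.336, 0.0003]
[-0.05, -0.025, 0.336, 0.0003]
[-0.05, -0.025, 0.336, 0.0003]
[-0.05, -0.025, 0.336, 0.0003]
[-0.05, -0.025, 0.336, 0.0003]
[-0.05, -0.025, 0.336, 0.0003]
[-0.05, -0.025, 0.336, 0.0003]
```

View pics/w20.png

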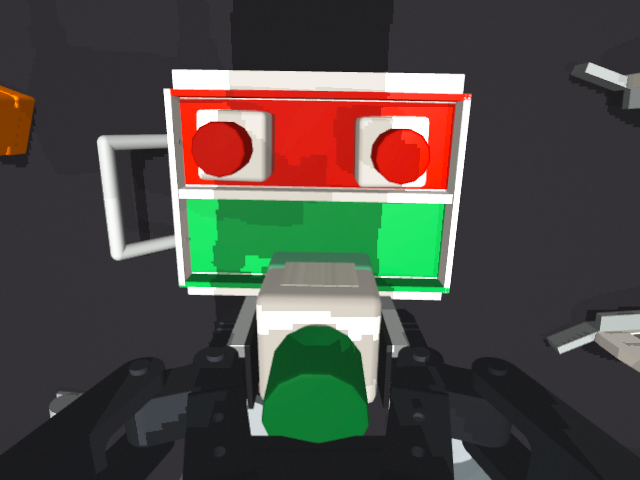

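>>> jog_arm(
  rows=[
    [0,-0.07,-0.02,0.4,0.002],
    [0,-0.07,-0.02,0.5,0],
    [0,-0.07,-0.02,0.5,0],
    [0,-0.07,-0.02,0.5,0],
    [0,-0.06,-0.02,0.4,0],
    [0,-0.05,0,0.2,0],
    [0,0,0,0,0],
    [0,0,0,0,0],
  ],
)

```text
t: 45.95
tool_pos: [0.5562, -0.0385, 0.0839]
tool_rot: [0.001, 1.0, -0.009, -0.01]
contact_force: [0.4, -0.6, -0.8]
width: 0.0394
```

```bash
python3 - <<'E'
from arc import *
plan([.557,-.037,.031],90,8)
w=cam('wrist');save(w,'w21.png')
E
```

```text
pos [ 0.5562 -0.0385  0.0839] psi 89.86 tilt [-0.019 -0.018 -1.   ] w 0.0394 t 45.95 F [ 0.4 -0.6 -0.8]
tool delta units total [-0.072  0.098  2.112] turn units -0.0008
[-0.004, 0.008, 0.264, -0.0001]
[-0.004, 0.008, 0.264, -0.0001]
[-0.004, 0.008, 0.264, -0.0001]
[-0.004, 0.008, 0.264, -0.0001]
[-0.004, 0.008, 0.264, -0.0001]
[-0.004, 0.008, 0.264, -0.0001]
[-0.004, 0.008, 0.264, -0.0001]
[-0.004, 0.008, 0.264, -0.0001]
```

View pics/w21.png

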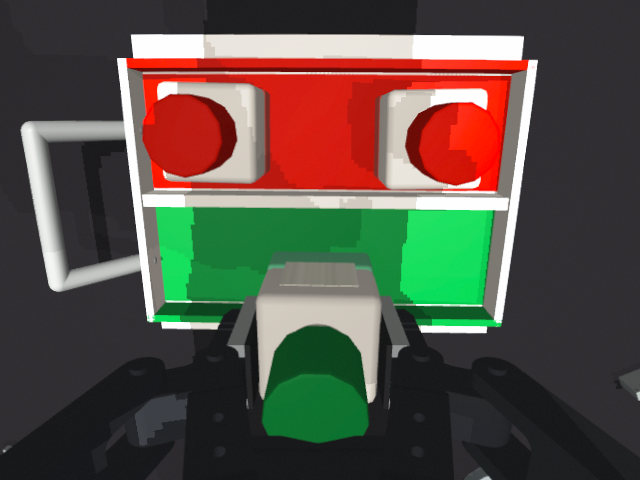

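```bash
python3 - <<'E'
from arc import *
w=cam('wrist')
print(ray(w,[(400,208),(400,303),(160,256),(492,256)],.004))
E
```

```text
[[ 0.52830262  0.00395994  0.004     ]
 [ 0.58362956  0.00673119  0.004     ]
 [ 0.55549773 -0.12869232  0.004     ]
 [ 0.55530956  0.05612018  0.004     ]]
```

>>> jog_arm(
  rows=[
    [0,-0.01,0.02,0.4,0],
    [0,-0.01,0.02,0.5,0],
    [0,-0.01,0.02,0.5,0],
    [0,-0.01,0.02,0.4,0],
    [0,-0.01,0.02,0.25,0],
    [0,0,0,0.05,0],
    [0,0,0,0,0],
    [0,0,0,0,0],
  ],
)

```text
t: 47.05
tool_pos: [0.5574, -0.0367, 0.0309]
tool_rot: [0.001, 1.0, -0.009, -0.009]
contact_force: [0.6, 0.0, -1.5]
width: 0.0394
```

```bash
python3 - <<'E'
from arc import *
plan([.556,-.037,.031],90,1)
E
```

```text
pos [ 0.5574 -0.0367  0.0309] psi 89.85 tilt [-0.019 -0.018 -1.   ] w 0.0394 t 47.05 F [ 0.6  0.  -1.5]
tool delta units total [ 0.057 -0.011 -0.004] turn units -0.0008
[0.057, -0.011, -0.006, -0.0008]
```

Release, rise, move toward the tray handle.

>>> jog_arm(
  rows=[
    [0.3,0,0,0,0],
    [0.62,0,0,0,0],
    [0.62,0,0,0,0],
    [0.62,0,0,0,0],
    [0.62,0,0,-0.4,0],
    [0.62,0,0,-0.6,0],
    [0.62,0,0,-0.7,0],
    [0.62,0,0,-0.7,0],
  ],
)

```text
t: 48.05
tool_pos: [0.558, -0.0355, 0.0936]
tool_rot: [0.001, 1.0, -0.009, -0.01]
contact_force: [0.2, -0.4, -0.5]
width: 0.0528
```

>>> jog_arm(
  rows=[
    [0.5,0,0,-0.7,0],
    [0.5,0,0,-0.7,0],
    [0.5,0,0,-0.7,0],
    [0.5,0.2,-0.5,-0.5,0],
    [0.5,0.2,-0.6,0,0],
    [0.5,0.2,-0.65,0,0],
    [0.5,0.2,-0.65,0,0],
    [0.5,0.2,-0.6,0,0],
  ],
)

```text
t: 49.05
tool_pos: [0.5329, -0.1144, 0.1669]
tool_rot: [0.001, 1.0, -0.009, -0.009]
contact_force: [0.6, 0.2, -0.8]
width: 0.0432
```

>>> jog_arm(
  rows=[
    [0.5,0.1,-0.6,0,0],
    [0.5,0,-0.6,0,0],
    [0.5,0,-0.5,0,0],
    [0.5,0,-0.3,0,0],
    [0.5,0,0,0,0],
    [0.5,0,0,0,0],
    [0.5,0,0,0,0],
    [0.5,0,0,0,0],
  ],
)

```text
t: 50.05
tool_pos: [0.5295, -0.1683, 0.1669]
tool_rot: [0.002, 1.0, -0.009, -0.01]
contact_force: [-0.4, 1.1, 0.1]
width: 0.0427
```

```bash
python3 - <<'E'
from arc import *
plan([.5225,-.160,.15],90,1)
w=cam('wrist');save(w,'w22.png');c=cam('top');save(c,'t5.png');s=cam('side');save(s,'s6.png')
E
```

```text
pos [ 0.5295 -0.1683  0.1669] psi 89.81 tilt [-0.019 -0.017 -1.   ] w 0.0427 t 50.05 F [-0.4  1.1  0.1]
tool delta units total [0.269 0.344 0.675] turn units -0.001
[0.282, 0.333, 0.675, -0.001]
```

View pics/w22.png

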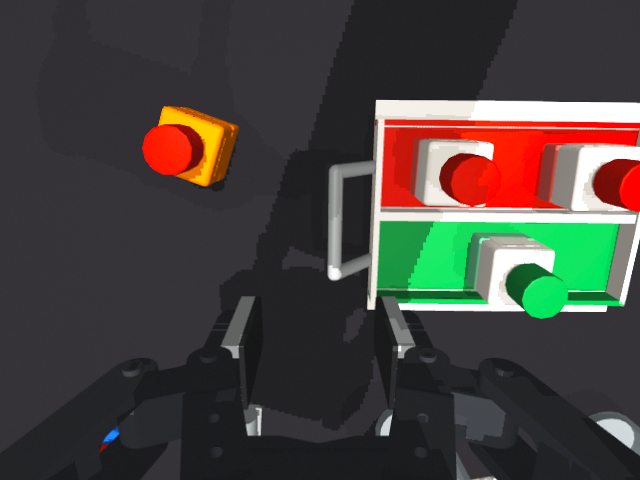

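View pics/s6.png

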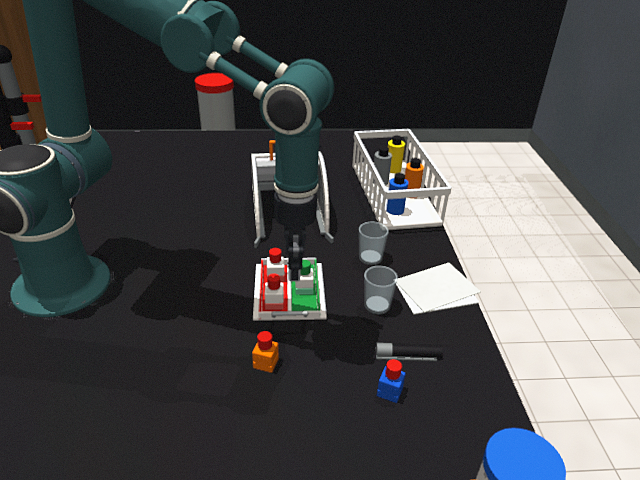

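View pics/t5.png

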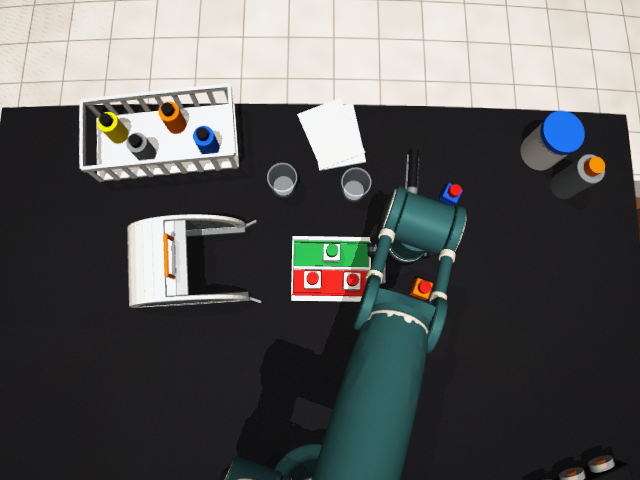

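```bash
python3 - <<'E'
from arc import *
c=cam('top')
im=c['px'][200:320,120:280];cv2.imwrite('pics/a5.png',cv2.resize(im,(800,600),interpolation=cv2.INTER_CUBIC)[:,:,::-1])
w=cam('wrist')
P=ray(w,[(336,171),(335,273)],.045);print(P,P.mean(0));d=P[0]-P[1];print(np.degrees(np.arctan2(d[1],d[0])))
E
```

```text
[[ 0.48659362 -0.15931645  0.045     ]
 [ 0.5544683  -0.1595654   0.045     ]] [ 0.52053096 -0.15944092  0.045     ]
179.78985814599167
```

View pics/a5.png

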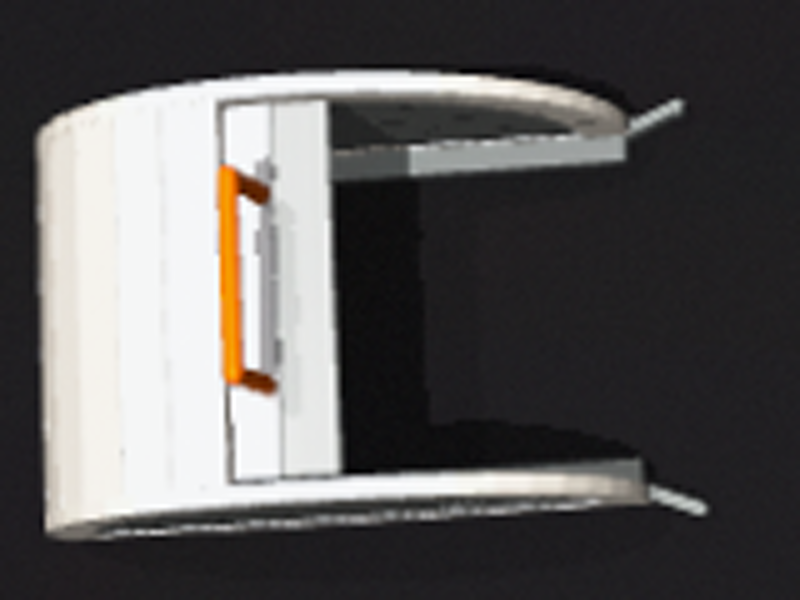

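```bash
python3 - <<'E'
from arc import *
c=cam('top')
f=lambda p:[120+p[0]/5,200+p[1]/5]
def an(a,b,z):
    P=ray(c,[f(a),f(b)],z);d=P[1]-P[0];return P.round(4).tolist(),round(np.degrees(np.arctan2(d[1],d[0])),2),P.mean(0).round(4)
print('tips',an((706,510),(683,104),.02),an((706,510),(683,104),.01))
print('bar',an((233,382),(228,170),.204))
print('lip',an((625,160),(335,180),.015))
print('shutter edge',an((340,472),(328,102),.155))
s=cam('side');im=s['px'][140:320,230:350];cv2.imwrite('pics/a6.png',cv2.resize(im,(400,600),interpolation=cv2.INTER_CUBIC)[:,:,::-1])
E
```

```text
tips ([[0.4379, 0.1289, 0.02], [0.6346, 0.1438, 0.02]], np.float64(4.33), array([0.5362, 0.1364, 0.02  ])) ([[0.4385, 0.1297, 0.01], [0.6366, 0.1447, 0.01]], np.float64(4.33), array([0.5375, 0.1372, 0.01  ]))
bar ([[0.4783, 0.3132, 0.204], [0.5681, 0.3194, 0.204]], np.float64(3.94), array([0.5232, 0.3163, 0.204 ]))
lip ([[0.6076, 0.1719, 0.015], [0.5968, 0.3136, 0.015]], np.float64(94.37), array([0.6022, 0.2428, 0.015 ]))
shutter edge ([[0.4448, 0.2769, 0.155], [0.6074, 0.2885, 0.155]], np.float64(4.1), array([0.5261, 0.2827, 0.155 ]))
```

View pics/a6.png

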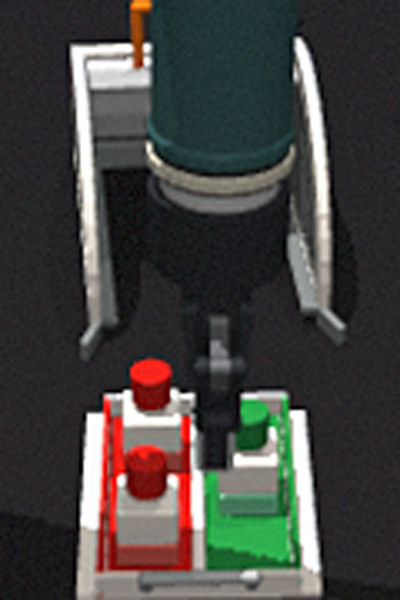

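```bash
python3 - <<'E'
from arc import *
plan([.521,-.1595,.07],89.8,8)
E
```

```text
pos [ 0.5295 -0.1687  0.1669] psi 89.78 tilt [-0.019 -0.017 -1.   ] w 0.043 t 50.4 F [-0.2 -0.3  0.1]
tool delta units total [0.268 0.435 3.876] turn units -0.0001
[0.043, 0.046, 0.485, -0.0]
[0.043, 0.046, 0.485, -0.0]
[0.043, 0.046, 0.485, -0.0]
[0.043, 0.046, 0.485, -0.0]
[0.043, 0.046, 0.485, -0.0]
[0.043, 0.046, 0.485, -0.0]
[0.043, 0.046, 0.485, -0.0]
[0.043, 0.046, 0.485, -0.0]
```

>>> jog_arm(
  rows=[
    [0.3,0.05,0.08,0.4,0],
    [0.3,0.05,0.08,0.5,0],
    [0.3,0.05,0.08,0.6,0],
    [0.3,0.05,0.08,0.6,0],
    [0.3,0.05,0.06,0.6,0],
    [0.3,0.02,0.06,0.6,0],
    [0.3,0,0,0.4,0],
    [0.3,0,0,0,0],
  ],
)

```text
t: 51.4
tool_pos: [0.5185, -0.1579, 0.0656]
tool_rot: [0.002, 1.0, -0.008, -0.012]
contact_force: [-0.3, 0.2, 0.4]
width: 0.0257
```

```bash
python3 - <<'E'
from arc import *
plan([.521,-.1595,.034],89.8,1)
w=cam('wrist');save(w,'w23.png')
E
```

```text
pos [ 0.5185 -0.1579  0.0656] psi 89.78 tilt [-0.023 -0.016 -1.   ] w 0.0257 t 51.4 F [-0.3  0.2  0.4]
tool delta units total [-0.13  -0.041  1.264] turn units -0.0001
[-0.101, -0.062, 1.266, -0.0001]
```

View pics/w23.png

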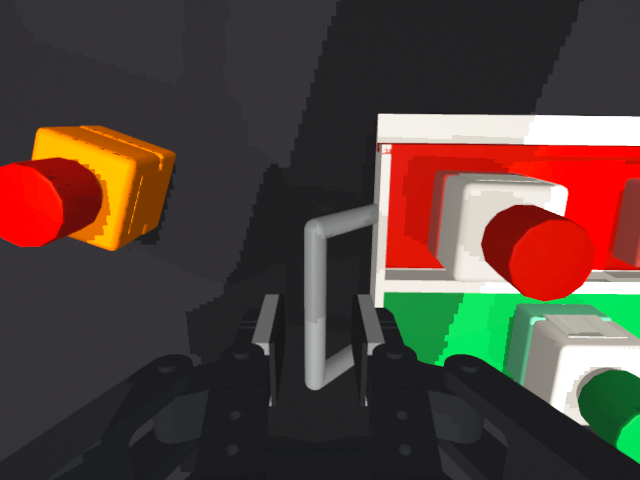

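Bar (315, 225–388) lies between the pads. Descend and grip firmly.

>>> jog_arm(
  rows=[
    [0.3,-0.04,-0.02,0.3,0],
    [0.3,-0.04,-0.02,0.4,0],
    [0.3,-0.03,0,0.35,0],
    [0.3,-0.02,0,0.2,0],
    [0.3,0,0,0,0],
    [0,0,0,0,0],
    [0,0,0,0,0],
    [0,0,0,0,0],
  ],
  squeeze=80,
)

```text
t: 52.45
tool_pos: [0.5233, -0.1603, 0.0343]
tool_rot: [0.002, 1.0, -0.009, -0.009]
contact_force: [0.7, -0.2, -1.3]
width: 0.0063
```

>>> jog_arm(
  rows=[
    [0,0,0,0,0],
    [0,0,0,0,0],
    [0,0,0,0,0],
    [0,0,0,0,0],
    [0,0,0,0,0],
    [0,0,0,0,0],
    [0,0,0,0,0],
    [0,0,0,0,0],
  ],
)

```text
t: 53.45
tool_pos: [0.5233, -0.1603, 0.0344]
tool_rot: [0.002, 1.0, -0.009, -0.009]
contact_force: [0.6, 0.3, -1.1]
width: 0.006
```

```bash
python3 - <<'E'
from arc import *
plan([.5538,-.0919,.034],94.2,16)
w=cam('wrist');save(w,'w24.png')
print(arm.sense()['torque'])
E
```

```text
pos [ 0.5233 -0.1603  0.0344] psi 89.75 tilt [-0.019 -0.017 -1.   ] w 0.006 t 53.45 F [ 0.6  0.3 -1.1]
tool delta units total [-1.206  2.74  -0.055] turn units -0.0247
[-0.075, 0.171, 0.001, -0.0015]
[-0.076, 0.171, 0.001, -0.0015]
[-0.077, 0.17, 0.001, -0.0015]
[-0.078, 0.17, 0.001, -0.0015]
[-0.079, 0.17, 0.001, -0.0015]
[-0.08, 0.169, 0.001, -0.0015]
[-0.08, 0.169, 0.001, -0.0015]
[-0.081, 0.169, 0.001, -0.0015]
[-0.082, 0.168, 0.001, -0.0015]
[-0.083, 0.168, 0.001, -0.0015]
[-0.084, 0.167, 0.001, -0.0015]
[-0.084, 0.167, 0.001, -0.0015]
[-0.085, 0.167, 0.001, -0.0015]
[-0.086, 0.166, 0.001, -0.0015]
[-0.087, 0.166, 0.001, -0.0015]
[-0.088, 0.165, 0.001, -0.0015]
[ 0.03071261 -0.02876245 -0.03094801]
```

View pics/w24.png

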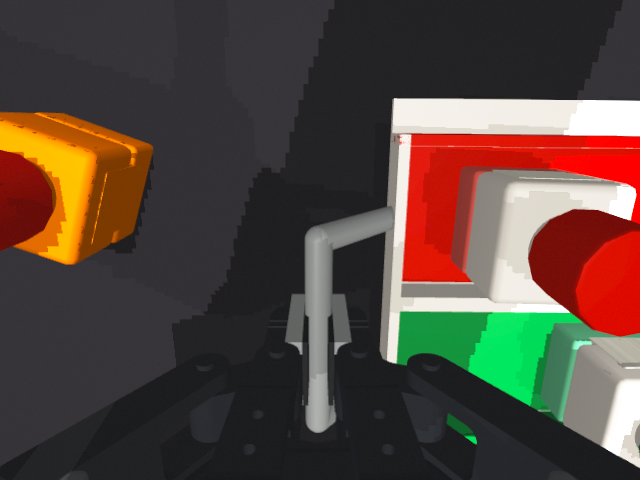

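>>> jog_arm(
  rows=[
    [0,-0.08,0.12,0,-0.001],
    [0,-0.08,0.17,0,-0.002],
    [0,-0.08,0.17,0,-0.002],
    [0,-0.08,0.17,0,-0.002],
    [0,-0.08,0.17,0,-0.002],
    [0,-0.08,0.17,0,-0.002],
    [0,-0.08,0.17,0,-0.002],
    [0,-0.08,0.17,0,-0.002],
  ],
)

```text
t: 54.5
tool_pos: [0.54, -0.1272, 0.0343]
tool_rot: [-0.024, 1.0, -0.01, -0.009]
contact_force: [-1.6, -4.0, 1.0]
width: 0.0062
```

```bash
python3 - <<'E'
from arc import *
plan([.556,-.0919,.034],94.2,8)
w=cam('wrist');save(w,'w25.png')
print(arm.sense()['torque'])
E
```

```text
pos [ 0.54   -0.1272  0.0343] psi 92.76 tilt [-0.018 -0.021 -1.   ] w 0.0062 t 54.5 F [-1.6 -4.   1. ]
tool delta units total [-0.705  1.38  -0.028] turn units -0.008
[-0.088, 0.172, 0.002, -0.001]
[-0.089, 0.172, 0.002, -0.001]
[-0.089, 0.172, 0.002, -0.001]
[-0.09, 0.172, 0.002, -0.001]
[-0.09, 0.171, 0.002, -0.001]
[-0.091, 0.171, 0.002, -0.001]
[-0.091, 0.171, 0.002, -0.001]
[-0.092, 0.17, 0.002, -0.001]
[-0.39684646  0.00855231  0.12829125]
```

View pics/w25.png

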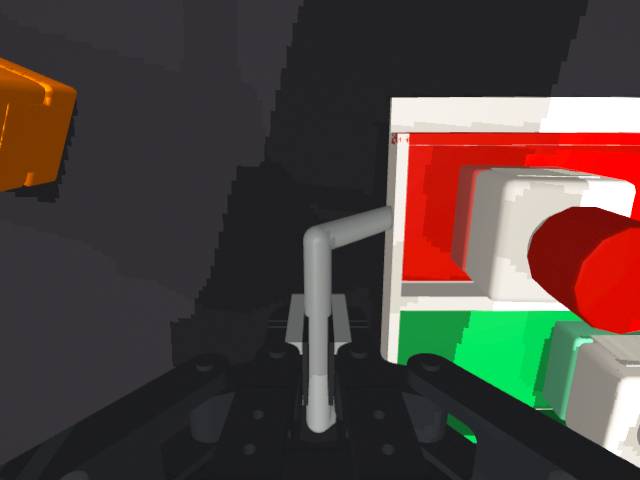

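Tray follows rigidly. Continue.

>>> jog_arm(
  rows=[
    [0,-0.09,0.17,0,-0.001],
    [0,-0.09,0.17,0,-0.001],
    [0,-0.09,0.17,0,-0.001],
    [0,-0.09,0.17,0,-0.001],
    [0,-0.09,0.17,0,-0.001],
    [0,-0.09,0.17,0,-0.001],
    [0,-0.09,0.17,0,-0.001],
    [0,-0.09,0.17,0,-0.001],
  ],
)

```text
t: 55.55
tool_pos: [0.5568, -0.0912, 0.0343]
tool_rot: [-0.039, 0.999, -0.011, -0.01]
contact_force: [-1.4, -5.4, 1.8]
width: 0.0064
```

```bash
python3 - <<'E'
from arc import *
plan([.556,-.0919,.034],94.2,1)
c=cam('top');im=c['px'][200:320,230:390];cv2.imwrite('pics/a7.png',cv2.resize(im,(800,600),interpolation=cv2.INTER_CUBIC)[:,:,::-1])
E
```

```text
pos [ 0.5568 -0.0912  0.0343] psi 94.43 tilt [-0.019 -0.023 -1.   ] w 0.0064 t 55.55 F [-1.4 -5.4  1.8]
tool delta units total [ 0.032 -0.024  0.014] turn units 0.0013
[0.032, -0.024, 0.013, 0.0013]
```

View pics/a7.png

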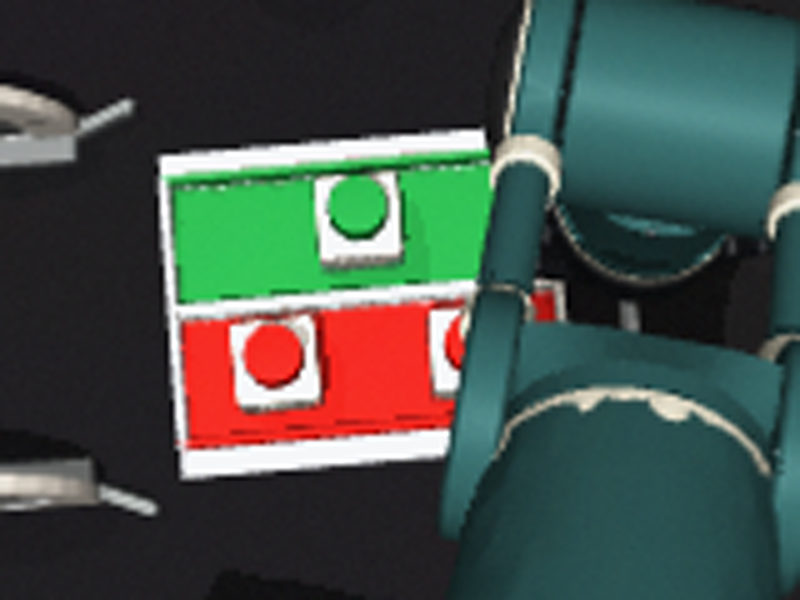

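```bash
python3 - <<'E'
from arc import *
c=cam('top')
f=lambda p:[230+p[0]/5,200+p[1]/5]
P=ray(c,[f((183,478)),f((160,155))],.004);d=P[1]-P[0];print(P,P.mean(0),np.degrees(np.arctan2(d[1],d[0])),np.linalg.norm(d))
G=ray(c,[f((156,510)),f((133,104))],.02);d=G[1]-G[0];print(G.mean(0),np.degrees(np.arctan2(d[1],d[0])))
k=np.array([np.cos(np.radians(94.3)),np.sin(np.radians(94.3))]);n=np.array([-k[1],k[0]])
for q in(P.mean(0)[:2],G.mean(0)[:2]): print('kx,ky',(q-[.524,.305])@k,(q-[.524,.305])@n)
E
```

```text
[[0.45436628 0.11745578 0.004     ]
 [0.61237411 0.13146881 0.004     ]] [0.53337019 0.1244623  0.004     ] 5.068054878234916 0.15862798694839336
[0.53624    0.13639196 0.02      ] 4.33168426463949
kx,ky -0.18073207656511334 0.004192669833075142
kx,ky -0.16905117405986309 0.00043646612324789897
```

>>> jog_arm(
  rows=[
    [0,0,0.1,0,0.002],
    [0,0,0.15,0,0.002],
    [0,0,0.2,0,0.0015],
    [0,0,0.25,0,0],
    [0,0,0.25,0,0],
    [0,0,0.25,0,0],
    [0,0,0.25,0,0],
    [0,0,0.25,0,0],
  ],
)

```text
t: 56.65
tool_pos: [0.556, -0.047, 0.0343]
tool_rot: [-0.028, 1.0, -0.012, -0.008]
contact_force: [0.0, -5.6, 2.0]
width: 0.006
```

```bash
cat >> arc.py <<'E'
k=np.array([np.cos(np.radians(94.3)),np.sin(np.radians(94.3))]);n=np.array([-k[1],k[0]])
O=np.array([.524,.305])
def kf(q): q=np.array(q)[:2]-O; return (q@k).round(4),(q@n).round(4)
E
python3 - <<'E'
from arc import *
plan([.5223+.0092,.327-.1227,.034],93.5,1);print(kf(arm.sense()['tool_pos']),arm.sense()['torque'])
c=cam('top');im=c['px'][200:320,210:370];cv2.imwrite('pics/a8.png',cv2.resize(im,(800,600),interpolation=cv2.INTER_CUBIC)[:,:,::-1])
E
```

```text
pos [ 0.556  -0.047   0.0343] psi 93.21 tilt [-0.014 -0.024 -1.   ] w 0.006 t 56.65 F [ 0.  -5.6  2. ]
tool delta units total [ 0.419 10.088 -0.211] turn units -0.0016
[0.415, 10.09, 0.014, -0.0016]
(np.float64(-0.3534), np.float64(-0.0055)) [-0.69021467  0.02012434  0.02119182]
```

View pics/a8.png

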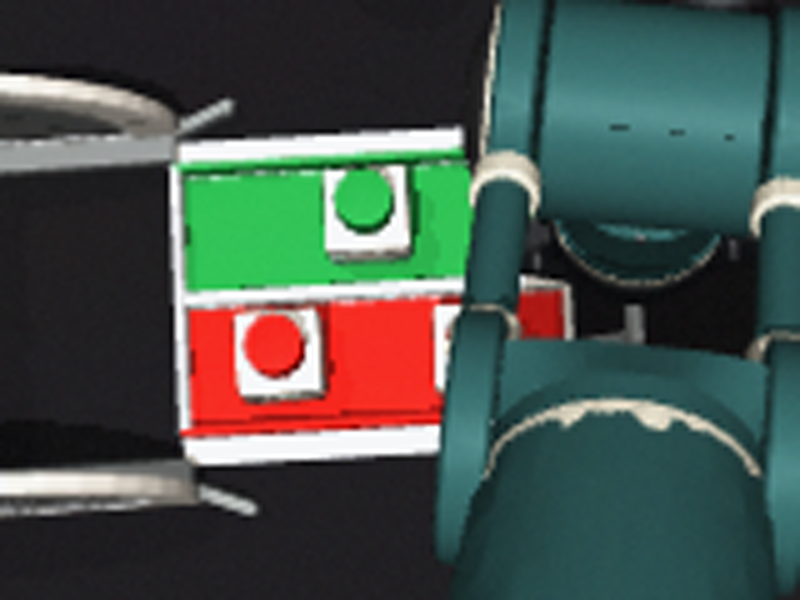

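```bash
python3 - <<'E'
from arc import *
c=cam('top')
f=lambda p:[210+p[0]/5,200+p[1]/5]
for nm,p,z in(('up',(176,143),.004),('lo',(187,466),.004),('upE',(462,127),.004),('lip up',(175,160),.014),('tip up',(233,104),.02),('tip lo',(256,510),.02)): print(nm,kf(ray(c,[f(p)],z)[0]))
E
```

```text
up (np.float64(-0.1388), np.float64(-0.0839))
lo (np.float64(-0.1359), np.float64(0.0746))
upE (np.float64(-0.2794), np.float64(-0.0823))
lip up (np.float64(-0.1389), np.float64(-0.0736))
tip up (np.float64(-0.169), np.float64(-0.0982))
tip lo (np.float64(-0.1691), np.float64(0.099))
```

>>> jog_arm(
  rows=[
    [0,0.07,0,0,-0.002],
    [0,0.07,0,0,-0.002],
    [0,0,0.05,0,0],
    [0,0.01,0.15,0,0],
    [0,0.01,0.2,0,0],
    [0,0.01,0.2,0,0],
    [0,0.01,0.2,0,0],
    [0,0.01,0.2,0,0],
  ],
)

```text
t: 57.75
tool_pos: [0.55, -0.021, 0.0344]
tool_rot: [-0.034, 0.999, -0.012, -0.007]
contact_force: [0.5, -4.7, 1.1]
width: 0.0061
```

```bash
python3 - <<'E'
from arc import *
plan([.5223+.0092,.327-.1227,.034],94.2,1);print(kf(arm.sense()['tool_pos']),arm.sense()['torque'])
c=cam('top');im=c['px'][200:320,190:350];cv2.imwrite('pics/a9.png',cv2.resize(im,(800,600),interpolation=cv2.INTER_CUBIC)[:,:,::-1])
E
```

```text
pos [ 0.55   -0.021   0.0344] psi 93.91 tilt [-0.013 -0.024 -1.   ] w 0.0061 t 57.75 F [ 0.5 -4.7  1.1]
tool delta units total [ 0.126  9.038 -0.189] turn units -0.0016
[0.123, 9.04, 0.015, -0.0016]
(np.float64(-0.327), np.float64(-0.0015)) [-0.77369331 -0.10271926 -0.03765948]
```

View pics/a9.png

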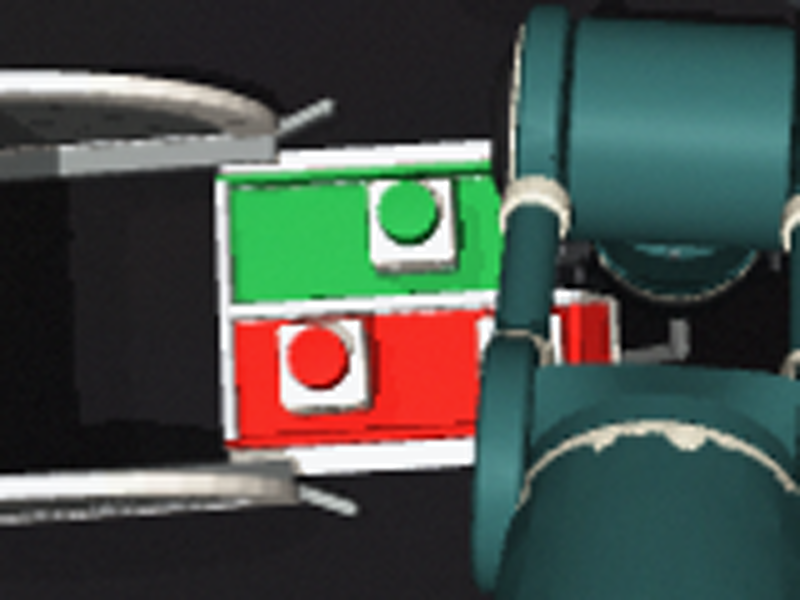

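>>> jog_arm(
  rows=[
    [0,0.01,0.15,0,-0.001],
    [0,0.01,0.25,0,0],
    [0,0.01,0.3,0,0],
    [0,0,0.3,0,0],
    [0,0,0.3,0,0],
    [0,0,0.3,0,0],
    [0,0,0.3,0,0],
    [0,0,0.3,0,0],
  ],
)

```text
t: 58.8
tool_pos: [0.5446, 0.0348, 0.0344]
tool_rot: [-0.037, 0.999, -0.013, -0.007]
contact_force: [0.7, -5.2, 3.3]
width: 0.0062
```

```bash
python3 - <<'E'
from arc import *
plan([.5223+.0092,.327-.1227,.034],94.2,1);print(kf(arm.sense()['tool_pos']),arm.sense()['torque'])
c=cam('top');save(c,'t6.png')
E
```

```text
pos [0.5446 0.0348 0.0344] psi 94.3 tilt [-0.013 -0.028 -1.   ] w 0.0062 t 58.8 F [ 0.7 -5.2  3.3]
tool delta units total [ 0.018  6.799 -0.165] turn units 0.0006
[0.015, 6.801, 0.014, 0.0006]
(np.float64(-0.271), np.float64(-0.0003)) [-0.87760016 -0.02781047  0.06495734]
```

View pics/t6.png

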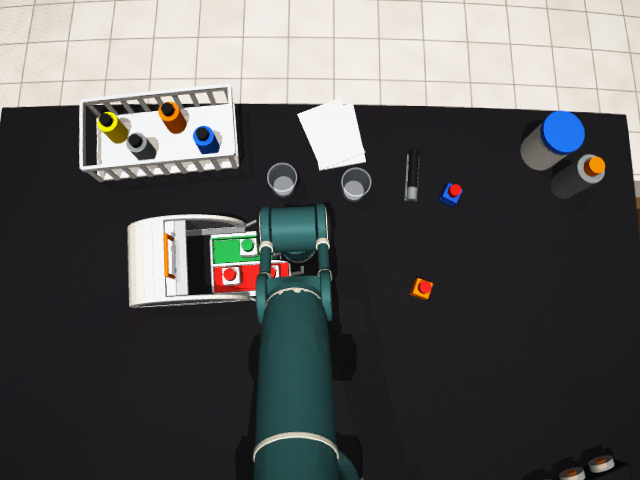

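>>> jog_arm(
  rows=[
    [0,0,0.25,0.01,0],
    [0,0,0.3,0,0],
    [0,0,0.3,0,0],
    [0,0,0.3,0,0],
    [0,0,0.3,0,0],
    [0,0,0.3,0,0],
    [0,0,0.3,0,0],
    [0,0,0.3,0,0],
  ],
)

```text
t: 59.85
tool_pos: [0.5392, 0.0919, 0.0343]
tool_rot: [-0.04, 0.999, -0.017, -0.008]
contact_force: [0.6, -7.0, 4.1]
width: 0.0062
```

```bash
python3 - <<'E'
from arc import *
plan([.5223+.0092,.327-.1227,.034],94.2,1);print(kf(arm.sense()['tool_pos']),arm.sense()['torque'])
s=cam('side');save(s,'s7.png')
E
```

```text
pos [0.5392 0.0919 0.0343] psi 94.56 tilt [-0.015 -0.034 -0.999] w 0.0062 t 59.85 F [ 0.6 -7.   4.1]
tool delta units total [-0.046  4.505 -0.137] turn units 0.002
[-0.049, 4.507, 0.012, 0.002]
(np.float64(-0.2137), np.float64(0.0008)) [-0.96312962 -0.08673558  0.01528386]
```

View pics/s7.png

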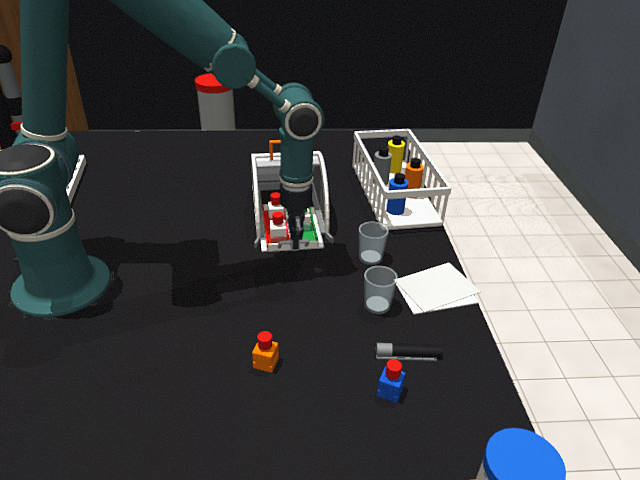

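>>> jog_arm(
  rows=[
    [0,0,0.25,0,0.001],
    [0,0,0.3,0,0.001],
    [0,0,0.3,0,0],
    [0,0,0.3,0,0],
    [0,0,0.3,0,0],
    [0,0,0.3,0,0],
    [0,0,0.3,0,0],
    [0,0,0.3,0,0],
  ],
)

```text
t: 60.9
tool_pos: [0.5346, 0.1465, 0.0343]
tool_rot: [-0.039, 0.999, -0.022, -0.009]
contact_force: [0.4, -7.3, 5.0]
width: 0.0063
```

```bash
python3 - <<'E'
from arc import *
plan([.5223+.0092,.327-.1227,.034],94.2,1);print(kf(arm.sense()['tool_pos']),arm.sense()['torque'])
E
```

```text
pos [0.5346 0.1465 0.0343] psi 94.46 tilt [-0.016 -0.044 -0.999] w 0.0063 t 60.9 F [ 0.4 -7.3  5. ]
tool delta units total [-0.054  2.313 -0.087] turn units 0.0014
[-0.056, 2.314, 0.012, 0.0014]
(np.float64(-0.1588), np.float64(0.0013)) [-1.04912787 -0.22382765  0.05943263]
```

>>> jog_arm(
  rows=[
    [0,0,0.2,0,0.001],
    [0,0,0.25,0,0],
    [0,0,0.25,0,0],
    [0,0,0.25,0,0],
    [0,0,0.25,0,0],
    [0,0,0.25,0,0],
    [0,0,0.25,0,0],
    [0,0,0.2,0,0],
  ],
)

```text
t: 61.9
tool_pos: [0.5315, 0.1874, 0.0343]
tool_rot: [-0.039, 0.999, -0.028, -0.01]
contact_force: [1.8, -6.9, 4.9]
width: 0.0064
```

```bash
python3 - <<'E'
from arc import *
plan([.5223+.0092,.327-.1227,.034],94.2,1);print(kf(arm.sense()['tool_pos']),arm.sense()['torque'])
c=cam('top');save(c,'t7.png');s=cam('side');save(s,'s8.png')
E
```

```text
pos [0.5315 0.1874 0.0343] psi 94.56 tilt [-0.017 -0.056 -0.998] w 0.0064 t 61.9 F [ 1.8 -6.9  4.9]
tool delta units total [-0.054  0.672 -0.026] turn units 0.002
[-0.054, 0.672, 0.012, 0.002]
(np.float64(-0.1178), np.float64(0.0014)) [-1.05698842 -0.34671591 -0.01007012]
```

View pics/s8.png

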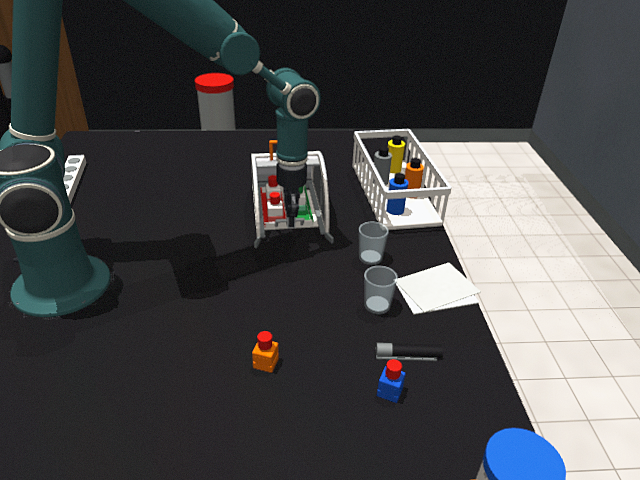

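View pics/t7.png

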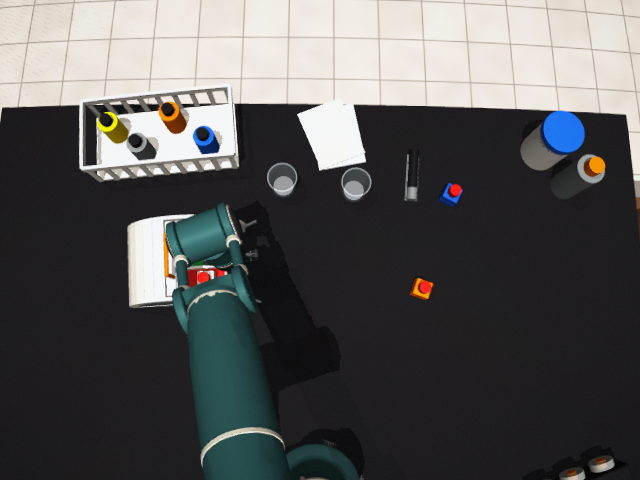

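>>> jog_arm(
  rows=[
    [0,0,0.13,0,0],
    [0,0,0.13,0,0],
    [0,0,0.13,0,0],
    [0,0,0.1,0,0],
    [0,0,0.08,0,0],
    [0,0,0.08,0,0],
    [0,0,0.06,0,0],
    [0,0,0.06,0,0],
  ],
)

```text
t: 63.0
tool_pos: [0.5305, 0.1996, 0.0343]
tool_rot: [-0.041, 0.999, -0.033, -0.01]
contact_force: [2.1, -7.4, 3.0]
width: 0.0063
```

```bash
python3 - <<'E'
from arc import *
plan([.5223+.0092,.327-.1227,.034],94.2,1);print(kf(arm.sense()['tool_pos']),arm.sense()['torque'])
w=cam('wrist');save(w,'w26.png')
E
```

```text
pos [0.5305 0.1996 0.0343] psi 94.75 tilt [-0.018 -0.068 -0.998] w 0.0063 t 63.0 F [ 2.1 -7.4  3. ]
tool delta units total [-0.055  0.183 -0.   ] turn units 0.003
[-0.055, 0.182, 0.013, 0.003]
(np.float64(-0.1056), np.float64(0.0014)) [-0.94176018 -0.40040476  0.03422539]
```

View pics/w26.png

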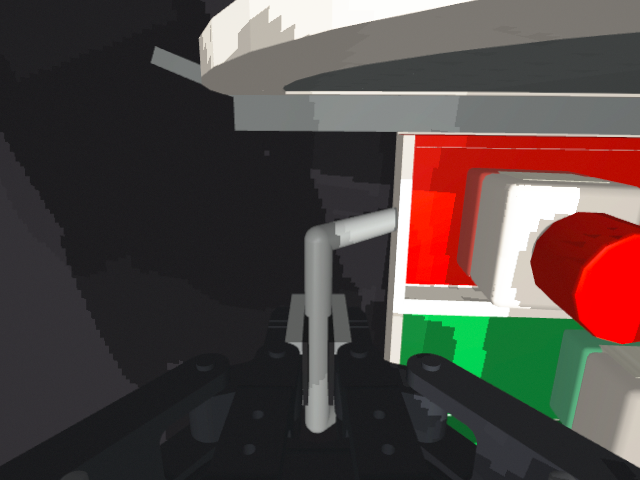

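Not at the stop yet (7 N is just sliding friction). Keep creeping until the force rises.

>>> jog_arm(
  rows=[
    [0,0,0.08,0,0],
    [0,0,0.08,0,0],
    [0,0,0.08,0,0],
    [0,0,0.08,0,0],
    [0,0,0.08,0,0],
    [0,0,0.08,0,0],
    [0,0,0,0,0],
    [0,0,0,0,0],
  ],
)

```text
t: 64.05
tool_pos: [0.5301, 0.2052, 0.0343]
tool_rot: [-0.041, 0.998, -0.038, -0.011]
contact_force: [2.4, -3.6, 2.0]
width: 0.0062
```

```bash
python3 - <<'E'
from arc import *
plan([.5223+.0092,.327-.1227,.034],94.2,1);print(kf(arm.sense()['tool_pos']),arm.sense()['torque'])
E
```

```text
pos [0.5301 0.2052 0.0343] psi 94.81 tilt [-0.019 -0.077 -0.997] w 0.0062 t 64.05 F [ 2.4 -3.6  2. ]
tool delta units total [-0.053 -0.041  0.016] turn units 0.0034
[-0.053, -0.042, 0.014, 0.0034]
(np.float64(-0.0999), np.float64(0.0014)) [-0.40324825 -0.35362407 -0.04264231]
```

>>> jog_arm(
  rows=[
    [0,0,0.12,0,0],
    [0,0,0.12,0,0],
    [0,0,0.12,0,0],
    [0,0,0.12,0,0],
    [0,0,0.12,0,0],
    [0,0,0.12,0,0],
    [0,0,0.12,0,0],
    [0,0,0.12,0,0],
  ],
)

```text
t: 65.05
tool_pos: [0.53, 0.2049, 0.0343]
tool_rot: [-0.045, 0.997, -0.059, -0.013]
contact_force: [4.0, -14.9, 5.5]
width: 0.0062
```

```bash
python3 - <<'E'
from arc import *
plan([.5223+.0092,.327-.1227,.034],94.2,1);print(kf(arm.sense()['tool_pos']),arm.sense()['torque'])
E
```

```text
pos [0.53   0.2049 0.0343] psi 95.33 tilt [-0.021 -0.118 -0.993] w 0.0062 t 65.05 F [  4.  -14.9   5.5]
tool delta units total [-0.057 -0.029  0.015] turn units 0.0063
[-0.056, -0.03, 0.013, 0.0063]
(np.float64(-0.1002), np.float64(0.0015)) [-1.93762579 -0.67575381 -0.05759991]
```

>>> jog_arm(
  rows=[
    [0.3,0,0,0,0],
    [0.3,0,0,0,0],
    [0.3,0,0,0,0],
    [0.3,0,0,0,0],
    [0.3,0,0,-0.3,0],
    [0.3,0,-0.05,-0.5,0],
    [0.3,0,-0.1,-0.6,0],
    [0.3,0,-0.1,-0.7,0],
  ],
)

```text
t: 66.05
tool_pos: [0.5279, 0.2064, 0.0876]
tool_rot: [-0.046, 0.997, -0.058, -0.017]
contact_force: [0.2, 0.0, 0.8]
width: 0.0255
```

```bash
python3 - <<'E'
from arc import *
plan([.5315,.18,.26],94.3,1)
w=cam('wrist');save(w,'w27.png')
s=cam('side');save(s,'s9.png')
E
```

```text
pos [0.5279 0.2064 0.0876] psi 95.37 tilt [-0.029 -0.117 -0.993] w 0.0255 t 66.05 F [0.2 0.  0.8]
tool delta units total [ 0.224 -1.845 -6.726] turn units 0.006
[-0.045, -1.065, -6.896, 0.006]
```

View pics/w27.png

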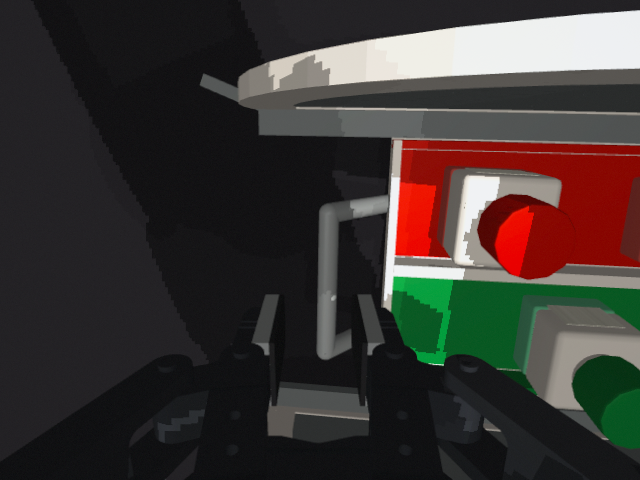

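View pics/s9.png

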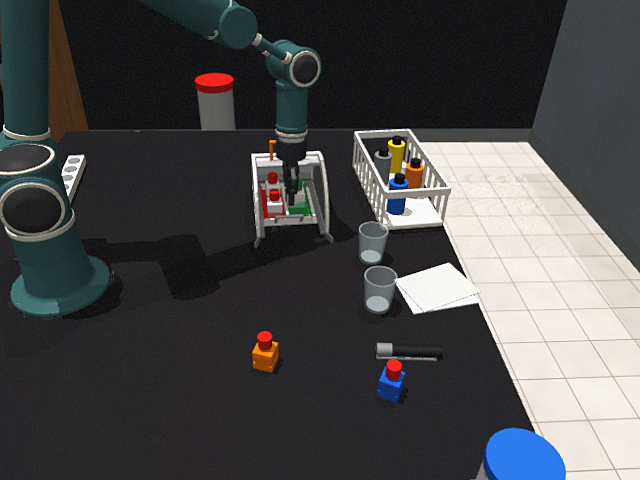

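>>> jog_arm(
  rows=[
    [0.3,0,-0.25,-0.7,0],
    [0.3,0,-0.25,-0.7,0],
    [0.3,0,-0.25,-0.7,0],
    [0.3,0,-0.25,-0.8,0.001],
    [0.4,0,-0.25,-0.8,0.001],
    [0.4,0,-0.2,-0.8,0.001],
    [0.4,0,-0.2,-0.8,0.001],
    [0.4,0,-0.2,-0.8,0.001],
  ],
)

```text
t: 67.15
tool_pos: [0.5375, 0.1756, 0.2569]
tool_rot: [-0.037, 0.998, -0.057, -0.014]
contact_force: [0.8, 0.7, 0.1]
width: 0.0341
```

>>> jog_arm(
  rows=[
    [0.4,0,0,-0.8,0],
    [0.4,0,0.2,-0.5,0],
    [0.4,0,0.5,-0.2,0],
    [0.4,0,0.5,0,0],
    [0.4,0,0.5,0,0],
    [0.4,0,0.5,0,0],
    [0.4,0,0.4,0,0],
    [0.4,0,0,0,0],
  ],
)

```text
t: 68.15
tool_pos: [0.5324, 0.2489, 0.2886]
tool_rot: [-0.037, 0.998, -0.058, -0.015]
contact_force: [-0.4, 0.1, -1.0]
width: 0.0341
```

```bash
python3 - <<'E'
from arc import *
plan([.5238,.318,.26],94.3,1)
w=cam('wrist');save(w,'w28.png')
c=cam('top');save(c,'t8.png')
E
```

```text
pos [0.5324 0.2489 0.2886] psi 94.37 tilt [-0.025 -0.116 -0.993] w 0.0341 t 68.15 F [-0.4  0.1 -1. ]
tool delta units total [0.105 2.894 0.823] turn units 0.0004
[0.133, 2.782, 1.143, 0.0004]
```

View pics/w28.png

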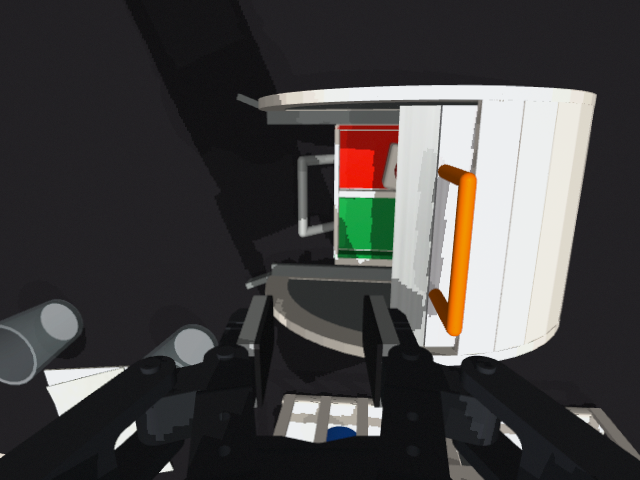

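```bash
python3 - <<'E'
from arc import *
w=cam('wrist')
print('trayhandle',[kf(p) for p in ray(w,[(303,160),(304,234)],.045)])
P=ray(w,[(468,178),(456,330)],.204);print(P,P.mean(0),kf(P.mean(0)))
q=P.mean(0)
plan([q[0],q[1],.193],94.3,1)
E
```

```text
trayhandle [(np.float64(-0.0992), np.float64(0.0382)), (np.float64(-0.099), np.float64(-0.0323))]
[[0.48205396 0.31339205 0.204     ]
 [0.56886802 0.32112051 0.204     ]] [0.52546099 0.31725628 0.204     ] (np.float64(0.0121), np.float64(-0.0024))
pos [0.5327 0.2479 0.2891] psi 94.3 tilt [-0.024 -0.116 -0.993] w 0.0341 t 68.3 F [1.3 0.2 0.8]
tool delta units total [-0.033  3.207  3.503] turn units -0.0
[0.082, 2.788, 3.844, -0.0]
```

>>> jog_arm(
  rows=[
    [0.4,0,0.45,0.1,0],
    [0.4,0,0.5,0.1,0],
    [0.4,0,0.5,0.1,0],
    [0.4,0,0.5,0.2,0],
    [0.4,0,0.5,0.2,0],
    [0.4,0,0.4,0.1,0],
    [0.4,0,0,0,0],
    [0.4,0,0,0,0],
  ],
  squeeze=30,
)

```text
t: 69.3
tool_pos: [0.5265, 0.3209, 0.2588]
tool_rot: [-0.036, 0.998, -0.058, -0.014]
contact_force: [0.3, -0.7, -0.2]
width: 0.0342
```

```bash
python3 - <<'E'
from arc import *
w=cam('wrist');save(w,'w29.png')
plan([.5254,.3172,.193],94.3,1)
E
```

```text
pos [0.5265 0.3208 0.2588] psi 94.27 tilt [-0.025 -0.116 -0.993] w 0.0343 t 69.35 F [0.1 0.6 0.4]
tool delta units total [-0.032  0.16   2.631] turn units -0.0002
[0.055, -0.141, 2.632, -0.0002]
```

View pics/w29.png

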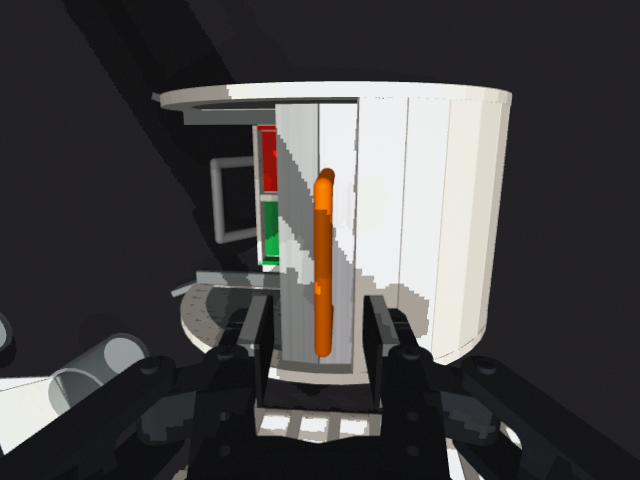

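Bar (323, 180–350) centred between pads. Descend and grip.

>>> jog_arm(
  rows=[
    [0.4,0,0.03,0.5,0],
    [0.4,0,0.03,0.6,0],
    [0.4,0,0.03,0.6,0],
    [0.4,0,0.03,0.5,0],
    [0.4,0,0.02,0.3,0],
    [0.4,0,0,0,0],
    [0,0,0,0,0],
    [0,0,0,0,0],
  ],
)

```text
t: 70.35
tool_pos: [0.5244, 0.3153, 0.1912]
tool_rot: [-0.035, 0.998, -0.058, -0.015]
contact_force: [0.4, 0.2, -1.6]
width: 0.0077
```

>>> jog_arm(
  rows=[
    [0,0,0,0,0],
    [0,0,0,0,0],
    [0,0,0,0,0],
    [0,0,0,0,0],
    [0,0,0,0,0],
    [0,0,0,0,0],
    [0,0,0,0,0],
    [0,0,0,0,0],
  ],
)

```text
t: 71.35
tool_pos: [0.5244, 0.3153, 0.1912]
tool_rot: [-0.036, 0.998, -0.058, -0.015]
contact_force: [-0.5, -0.9, -2.5]
width: 0.0078
```

```bash
cat > arc2.py <<'E'
from arc import *
def back(a0,a1,m):
    s=arm.sense();Rm=R.from_quat(s['tool_rot']).as_matrix()
    th=np.linspace(a0,a1,m+1)
    P=np.array([[*(O+k*(-.185*np.cos(t))),.02+.185*np.sin(t)] for t in th])
    for d in np.diff(P,axis=0): print((Rm.T@d/.025).round(3).tolist())
    g=s['tool_pos']-0.011*Rm[:,2]
    kx,_=kf(g);print('tcp',s['tool_pos'].round(4),'grasp kx,z',kx,g[2].round(4),'ang',np.arctan2(g[2]-.02,-kx).round(3),'F',s['contact_force'].round(1),'w',s['width'].round(4))
E
python3 - <<'E'
from arc2 import *
w=cam('wrist');save(w,'w30.png')
back(1.63,1.2,8)
E
```

```text
[-0.002, -0.396, 0.033]
[-0.003, -0.394, 0.054]
[-0.003, -0.391, 0.075]
[-0.004, -0.386, 0.096]
[-0.005, -0.38, 0.117]
[-0.005, -0.373, 0.137]
[-0.006, -0.366, 0.157]
[-0.007, -0.357, 0.176]Traceback (most recent call last):
  File "<stdin>", line 3, in <module>
  File "arc2.py", line 8, in back
    kx,_=kf(g);print('tcp',s['tool_pos'].round(4),'grasp kx,z',kx,g[2].round(4),'ang',np.arctan2(g[2]-.02,-kx).round(3),'F',s['contact_force'].round(1),'w',s['width'].round(4))
                                                                                                                                                            ^^^^^^^^^^^^^^^^
AttributeError: 'float' object has no attribute 'round'
```

View pics/w30.png

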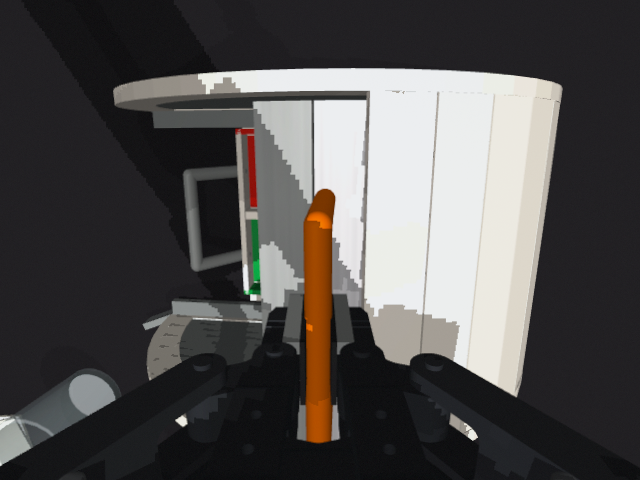

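>>> jog_arm(
  rows=[
    [0,0,-0.4,0.03,0],
    [0,0,-0.39,0.05,0],
    [0,0,-0.39,0.08,0],
    [0,0,-0.39,0.1,0],
    [0,0,-0.38,0.12,0],
    [0,0,-0.37,0.14,0],
    [0,0,-0.37,0.16,0],
    [0,0,-0.36,0.18,0],
  ],
)

```text
t: 72.4
tool_pos: [0.5305, 0.2354, 0.1791]
tool_rot: [-0.036, 0.998, -0.055, -0.013]
contact_force: [0.3, 2.7, 2.1]
width: 0.0076
```

```bash
sed -i "s/s\['width'\].round(4)/s['width']/" arc2.py; python3 - <<'E'
from arc2 import *
back(1.2,.77,8)
E
```

```text
[-0.007, -0.348, 0.193]
[-0.007, -0.337, 0.211]
[-0.008, -0.325, 0.229]
[-0.008, -0.312, 0.246]
[-0.009, -0.299, 0.262]
[-0.009, -0.284, 0.278]
[-0.01, -0.269, 0.293]
[-0.01, -0.253, 0.307]
tcp [0.5305 0.2354 0.1791] grasp kx,z -0.0687 0.1901 ang 1.187 F [0.3 2.7 2.1] w 0.007596861641081399
```

>>> jog_arm(
  rows=[
    [0,0,-0.35,0.19,0],
    [0,0,-0.34,0.21,0],
    [0,0,-0.32,0.23,0],
    [0,0,-0.31,0.25,0],
    [0,0,-0.3,0.26,0],
    [0,0,-0.28,0.28,0],
    [0,0,-0.27,0.29,0],
    [0,0,-0.25,0.31,0],
  ],
)

```text
t: 73.4
tool_pos: [0.5357, 0.1674, 0.1324]
tool_rot: [-0.035, 0.998, -0.052, -0.011]
contact_force: [3.3, 7.2, -2.8]
width: 0.0083
```

```bash
python3 - <<'E'
from arc2 import *
back(.76,.35,8)
w=cam('wrist');save(w,'w31.png')
E
```

```text
[-0.009, -0.224, 0.306]
[-0.009, -0.208, 0.317]
[-0.009, -0.191, 0.327]
[-0.009, -0.174, 0.337]
[-0.009, -0.157, 0.345]
[-0.01, -0.139, 0.353]
[-0.01, -0.121, 0.359]
[-0.01, -0.102, 0.365]
tcp [0.5357 0.1674 0.1324] grasp kx,z -0.1369 0.1433 ang 0.733 F [ 3.3  7.2 -2.8] w 0.00827297007330251
```

View pics/w31.png

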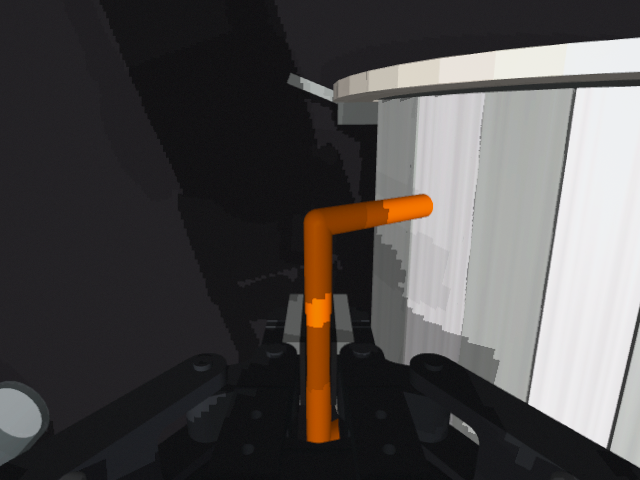

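>>> jog_arm(
  rows=[
    [0,0,-0.22,0.31,0],
    [0,0,-0.2,0.32,0],
    [0,0,-0.18,0.33,0],
    [0,0,-0.16,0.34,0],
    [0,0,-0.14,0.35,0],
    [0,0,-0.12,0.35,0],
    [0,0,-0.11,0.36,0],
    [0,0,-0.1,0.37,0],
  ],
)

```text
t: 74.45
tool_pos: [0.5387, 0.1295, 0.0655]
tool_rot: [-0.035, 0.998, -0.049, -0.009]
contact_force: [0.7, 8.7, -1.4]
width: 0.0078
```

```bash
python3 - <<'E'
from arc2 import *
back(.33,.22,4)
E
```

```text
[-0.004, -0.044, 0.199]
[-0.004, -0.039, 0.2]
[-0.004, -0.033, 0.201]
[-0.004, -0.028, 0.202]
tcp [0.5387 0.1295 0.0655] grasp kx,z -0.1751 0.0764 ang 0.312 F [ 0.7  8.7 -1.4] w 0.00782369525412306
```

>>> jog_arm(
  rows=[
    [0,0,-0.03,0.15,0],
    [0,0,-0.03,0.15,0],
    [0,0,-0.02,0.15,0],
    [0,0,-0.02,0.15,0],
    [0,0,0,0.15,0],
    [0,0,0,0.1,0],
    [0,0,0,0.1,0],
    [0,0,0,0,0],
  ],
)

```text
t: 75.45
tool_pos: [0.5389, 0.1271, 0.0571]
tool_rot: [-0.034, 0.998, -0.047, -0.01]
contact_force: [1.0, 6.0, -5.5]
width: 0.008
```

```bash
python3 - <<'E'
from arc2 import *
back(.3,.22,1)
w=cam('wrist');save(w,'w32.png')
s=cam('side');save(s,'s10.png')
E
```

```text
[-0.014, -0.098, 0.584]
tcp [0.5389 0.1271 0.0571] grasp kx,z -0.1774 0.068 ang 0.264 F [ 1.   6.  -5.5] w 0.007952698983620665
```

View pics/w32.png

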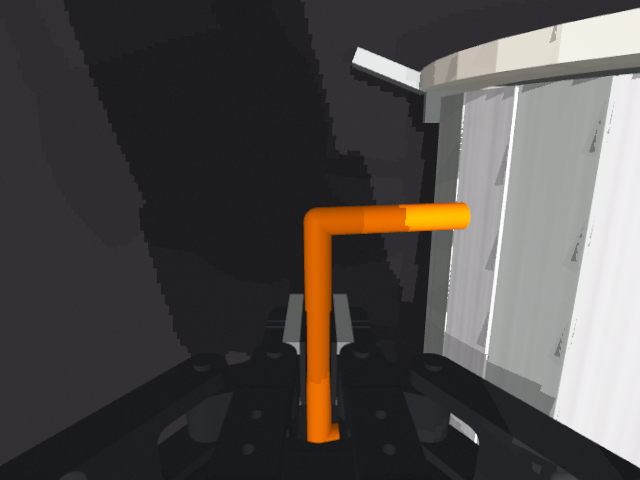

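View pics/s10.png

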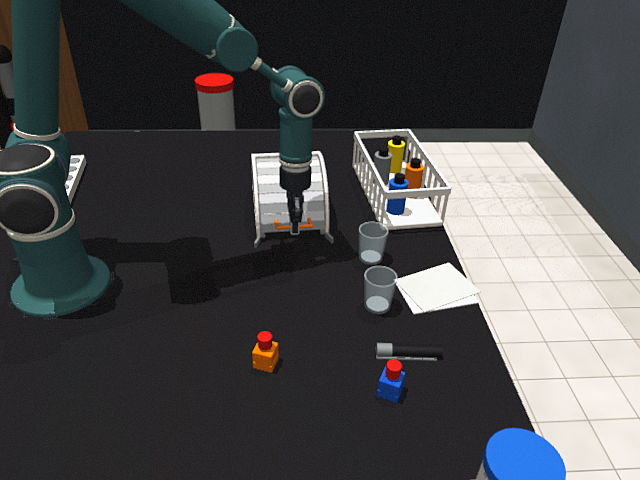

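>>> jog_arm(
  rows=[
    [0,0,0,0.15,0],
    [0,0,0,0.2,0],
    [0,0,0,0.2,0],
    [0,0,0,0.2,0],
    [0,0,0,0.2,0],
    [0,0,0,0,0],
    [0,0,0,0,0],
    [0,0,0,0,0],
  ],
)

```text
t: 76.55
tool_pos: [0.5389, 0.1273, 0.0575]
tool_rot: [-0.034, 0.998, -0.047, -0.011]
contact_force: [1.1, 6.7, -3.2]
width: 0.0073
```

```bash
python3 - <<'E'
from arc2 import *
back(.3,.22,1)
E
```

```text
[-0.015, -0.099, 0.583]
tcp [0.5389 0.1273 0.0575] grasp kx,z -0.1773 0.0685 ang 0.267 F [ 1.1  6.7 -3.2] w 0.007280433286950496
```

>>> jog_arm(
  rows=[
    [0.4,0,0,0,0],
    [0.4,0,0,0,0],
    [0.4,0,0,0,0],
    [0.4,0,0,0,0],
    [0.4,0,-0.02,-0.4,0],
    [0.4,0,-0.03,-0.6,0],
    [0.4,0,-0.05,-0.6,0],
    [0.4,0,-0.05,-0.6,0],
  ],
)

```text
t: 77.55
tool_pos: [0.5388, 0.1253, 0.1156]
tool_rot: [-0.034, 0.998, -0.05, -0.013]
contact_force: [0.3, -0.2, -0.3]
width: 0.0342
```

>>> jog_arm(
  rows=[
    [0.4,0,-0.2,-0.6,0],
    [0.4,0,-0.2,-0.6,0],
    [0.4,0,-0.2,-0.6,0],
    [0.4,0,-0.2,-0.6,0],
    [0.4,0,-0.2,-0.6,0],
    [0.4,0,-0.2,-0.4,0],
    [0.4,0,0,0,0],
    [0.4,0,0,0,0],
  ],
)

```text
t: 78.55
tool_pos: [0.5442, 0.1024, 0.212]
tool_rot: [-0.034, 0.998, -0.049, -0.011]
contact_force: [-0.1, -0.2, -0.2]
width: 0.034
```

```bash
python3 - <<'E'
from arc2 import *
w=cam('wrist');save(w,'w33.png')
s=cam('side');save(s,'s11.png');im=s['px'][140:260,230:350];cv2.imwrite('pics/a12.png',cv2.resize(im,(600,600),interpolation=cv2.INTER_CUBIC)[:,:,::-1])
plan([.54,.127,.07],94.3,1)
E
```

```text
pos [0.5441 0.1025 0.2118] psi 93.97 tilt [-0.018 -0.099 -0.995] w 0.0344 t 78.65 F [-0.2  0.6  0.5]
tool delta units total [-0.043  1.54   5.548] turn units -0.0018
[0.096, 0.99, 5.672, -0.0018]
```

View pics/w33.png

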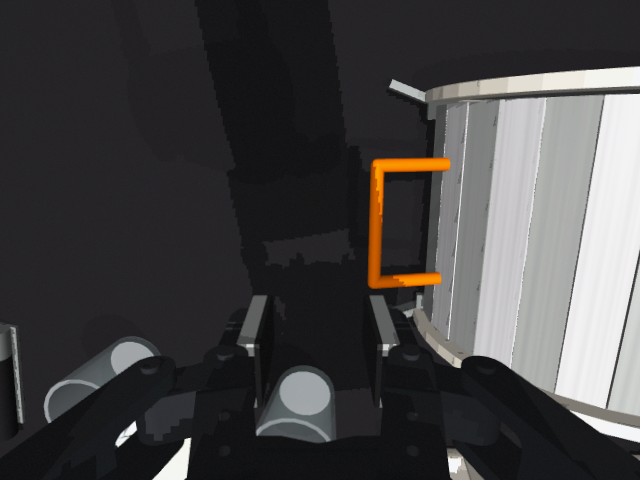

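View pics/a12.png

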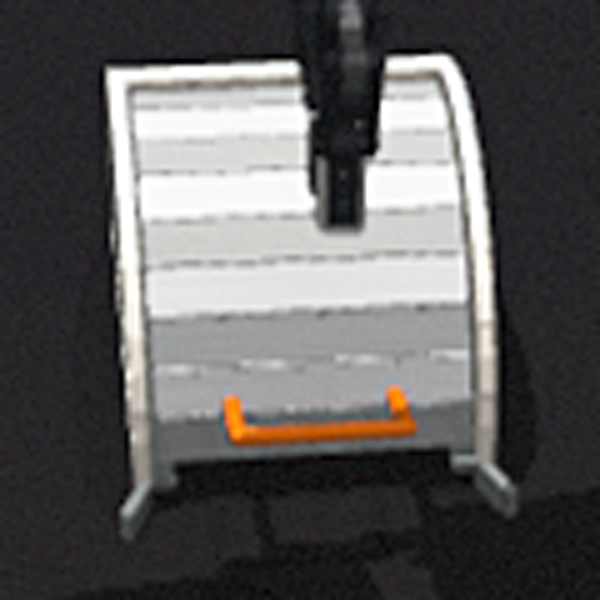

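```bash
python3 - <<'E'
from arc2 import *
w=cam('wrist');s=cam('side');t=cam('top');save(t,'t9.png')
ul,ur=(230+235/5,140+437/5),(230+412/5,140+428/5)
for a,b in(((377,164),ul),((375,283),ur)):
    x,r=tri(w,a,s,b);print(x.round(4),np.round(r,4),kf(x))
for st,ce,m in blobs(t,(9,180,120),(22,255,255),100): print(st,ce)
E
```

```text
[0.4961 0.1248 0.0654] [0.0003 0.0003] (np.float64(-0.1776), np.float64(0.0413))
[0.5832 0.1326 0.0636] [0.0006 0.0006] (np.float64(-0.1763), np.float64(-0.0461))
[158 102  22  31 215] [169.46511628 114.3627907 ]
[589 157  16  17 212] [596.64622642 164.61792453]
[241 254  23  25 152] [256.32894737 270.33552632]
[410 278  21  21 172] [419.40697674 289.84302326]
```

View pics/t9.png

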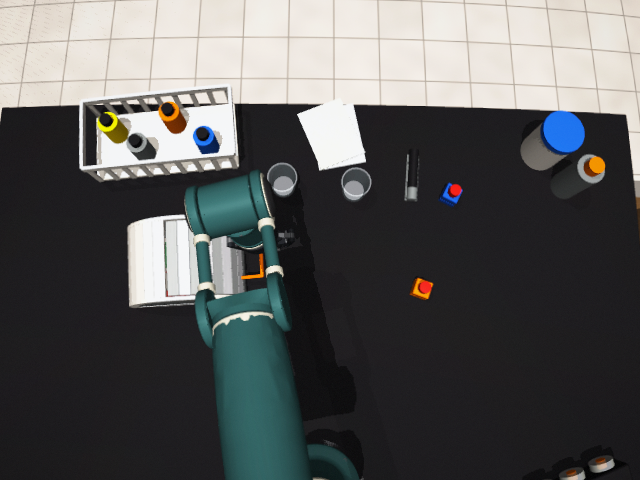

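```bash
python3 - <<'E'
from arc2 import *
s=cam('side');im=s['px'][195:255,240:340].astype(float);im=np.clip(im*4,0,255).astype(np.uint8)
cv2.imwrite('pics/a13.png',cv2.resize(im,(800,480),interpolation=cv2.INTER_CUBIC)[:,:,::-1])
for x in caps(s,.07): print(*x)
E
```

```text
red [264.1 339.6] 234 [ 0.4707 -0.2573  0.07  ]
red [393.2 368.6] 261 [ 0.7033 -0.3366  0.07  ]
```

View pics/a13.png

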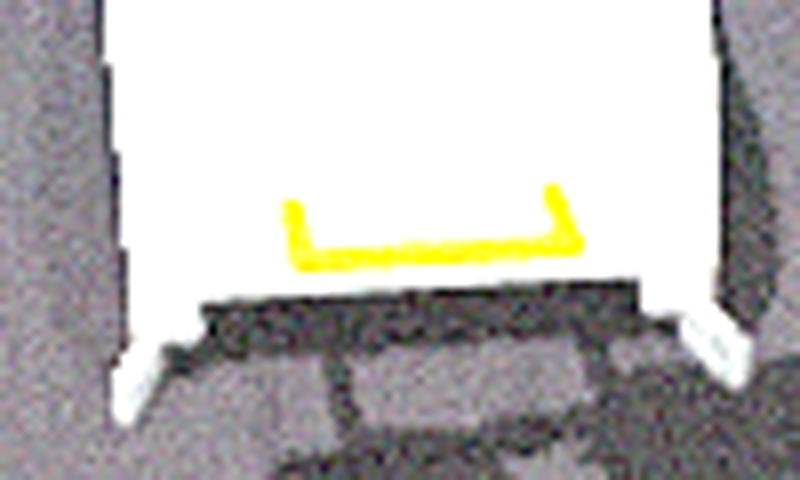

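The picture shows the shutter down evenly, nothing sticking out, and the robot clear of everything. Hand in.

```bash
python3 - <<'E'
from h import *
s=arm.sense();print(s['t'],s['contact_force'],np.abs(s['qvel']).max())
print(arm.hand_in())
E
```

```text
78.85 [-0.58098127  0.3829585  -1.46532132] 0.0024172553104517915
the job is handed in; nothing more can be done
None
```

I finished the job and handed it in at about 79 s of the 210 s allowed. Hand-in gives no verdict, so I can't say whether it passed.

I rolled the shutter fully open and stood the three bottles present in the tray: two red caps in the red lane, one green cap in the green lane. I then slid the tray in by its handle until it stopped against the back stop, and rolled the shutter shut.

What the last checks showed:
- **Tray:** its handle measured 99 mm in front of the keeper's centre, which puts the tray at x of about +24 mm, inside the 12 to 30 mm allowed. It was square to the keeper by eye. I took this just before closing the shutter and could not see inside afterwards.
- **Bottles:** all three stood upright in their own lanes in the last clear view, just before the shutter closed.
- **Shutter:** the handle triangulated at 64 to 65 mm high, and 64.7 mm is fully shut. Pushing further down did not move it.
- **Bystanders:** the beakers, the electrode and both look-alikes (blue and orange) look unmoved in the final overhead picture.
- **Arm:** it touched nothing at hand-in.

Two things went less cleanly. Opening the shutter ended with about 48 N measured at the wrist when it hit its stop. Pushing the tray against the back stop tilted the tool about 7 degrees, with no visible effect on the tray or bottles. I saw no sign that a bottle or the tray was knocked aside during the run.

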